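# Clip the calibration plate to its leaning stand

## Task

Slide the dotted calibration plate along the ledge of its leaning stand until its end meets the red stop. Then take the spring clip off the parking bar and clip it over the top edge at the white band of the backrest, pushed well down, so that one jaw presses on the plate and the other on the backrest, and let go with the plate still against the stop. Leave the other things on the worktop where they are.

Things in the scene. Friction and masses are not known exactly. Their poses are not given: they have to be found in the camera images.
- stand: Fixed stand, pale metal foot 100 x 110 x 10 mm, dark steel backrest. Origin: under its foot, on the worktop; z up, turned about z only. The backrest leans 30 deg (0.524 rad) from vertical, top towards -x (robot side). In its frame up-slope is u = (-0.5, 0, 0.866), out of the plate's face n = (0.866, 0, 0.5). White band, 24 mm wide, on the backrest's upper 30 mm at y = 0, seen from behind.
- ledge (a point): On the stand, at (0.045, 0, 0.030) in its frame: foot of the backrest's face, n = u = 0. In mm from here: backrest n -6 to 0, y -38 to 38, u 0 to 84; ledge at u = 0 along y -85 to 85, n -12 to 14, with a lip n 10 to 14 up to u = 8; red stop block y 75 to 85, n -3 to 11, u 0 to 30; two struts prop the backrest from behind below u = 45.
- clip_spot (a point): On the stand at n = 0, y = 0, u = 90 mm: where the clip goes, in the middle of the white band, level with the plate's top edge, on the plane between backrest (n -6 to 0) and plate (n 0 to 6), together 12 mm thick. The backrest ends 6 mm below the plate's edge. Axes as the stand's.
- stop_face (a point): On the stand: middle of the red stop's inner face (n = 3, y = 75, u = 15 mm); the plate's +y end must come to rest on it.
- plate_center (a point): Centre of the loose aluminium plate, 120 long x 90 high x 6 mm, 0.11 to 0.22 kg, white field with black dots on its face. It stands on the ledge and leans on the backrest: centre at n = 3, u = 45 mm, ends 60 mm either way along the stand's y, both overhanging the backrest. Starts 30 to 50 mm short of the stop; slides along under about 3 N. Home: centre at stand y = +15 mm.
- plate: The same plate; origin at its centre. Its axes are parallel to the stand's while it leans properly (its z is then vertical, though the plate leans 30 deg).
- parking_bar: Fixed parking bar: pale metal foot 70 x 100 x 10 mm with a dark horizontal flat bar along its y, 12 mm thick (x), 96 mm long, from z = 36 to 70 mm. Origin: centre of the foot, on the worktop, z up.
- clip: Loose steel spring clip, 65 g, blue handle sleeves, black jaw pads. Origin: its pivot; z along the handles (jaws point to -z), y along the pivot pin, x the way it opens. Parked astride the bar, z up, x across the bar (the bar's x), the pivot 12 mm above the bar's top.
- clip_pivot (a point): The clip's pivot. The jaw pads, 18 mm wide (y), lie 26 to 40 mm below it (-z); the space between the jaws is free up to 5 mm below it. With the pivot 10 to 15 mm up-slope of the plate's edge the clip is well down.
- clip_grip (a point): Midway between the handles, 36 mm above the pivot (+z). The flat sleeves, 18 mm wide (y), run 13 to 54 mm above the pivot; on 12 mm stock they are 31 (lower end) to 49 mm (tips) apart over their outer faces. Squeezed along the clip's x (about 11 N each side here) they turn parallel, 26 mm over all, to a hard limit; the pads are then about 25 mm apart.
- clip_far (a joint): Turn of either clip arm (both move alike), rad: 0 clipped on 12 mm (as parked), 0.22 squeezed fully open, -0.12 empty with the jaws shut.
- fuse_tin_center (a point): Bystander: small grey tin with a green lid, 40 x 56 x 22 mm; its centre.
- timer_center (a point): Bystander: white timer, 62 x 62 x 19 mm; its centre.
- red_vial_center (a point): Bystander: vial with a red cap, 30 mm across, 50 high; its centre.
- petri_center (a point): Bystander: petri dish, 65 mm across, 15 high; its centre.
Things that resemble listed ones, but are neither listed nor needed, are in the scene too. Of the things like the clip, leave any that is purple; of the rest the smaller one is meant.

How it is judged:
By the outcome, as a careful person would: the job done as asked, in the order asked, and still so for the second after the job is handed in, with the robot touching nothing.
It also fails if it takes over 51 s, if anything falls off the work surface, if the arm or the gripper's body presses on something with over 40 N, if the wrist force passes 120 N, or if a joint passes its speed limit or range.

## Robot

A 7-joint arm with a two-finger parallel gripper is mounted at the origin on a cart in front of the work surface, level with it; the furniture and walls round the work are solid. World frame = base frame: x ahead of the robot, y to its left, z up, the work surface at z = 0. Lengths are in m, angles in rad, forces in N, time in s.
With the tool pointing down it reaches from about 0.425 to 0.925 m from the base axis. Payload 6.8 kg.
Tool frame: the origin (TCP) lies at the very end of the fingers, on their centre line; the grasp point (between the pads) lies 19 mm behind it (tcp_to_grasp is the distance from the TCP to the grasp point, in m); z points along the fingers, y is the direction in which the jaws open and shut (so a half turn about z gives the same grasp; the last joint's range is limited). The gripper opens to 85 mm and grips with 20 to 120 N. Pads are 22 mm wide; open, the fingers measure 114 mm over their backs; the gripper's body (76 mm by 85 mm) begins 54 mm behind the grasp point. The pads swing forward as they close: fully open they stand 13 mm farther back than shut.
Start: joints at [1.225, 0.477, 0.022, 1.555, -0.011, 1.109, -0.083], TCP at [0.159, -0.656, 0.231] pointing down, gripper open.
Joint ranges: [-2.96, 2.96], [-0.34, 2.1], [-1.41, 1.46], [0.24, 2.44], [-1.37, 4.51], [0.17, 1.92], [-2.96, 2.96]. Speed limits (rad/s): [2.39, 2.39, 3.14, 3.14, 3.14, 3.14, 3.14].

## Interface

Orientations are given as a unit quaternion [w, x, y, z].
In Python, from station import * gives the robot as it stands.
- The arm moves only by the tool apply_moves, never from a script. Its argument "increments" is one flat list of numbers, 5 for each row, row after row: the finger opening in mm, from 0 to 85.4, then the shift along the tool's x, y, z in mm, then the turn about the tool's z in degrees. In form: [claw, tx, ty, tz, roll, claw, tx, ty, tz, roll, ...]. A call has 1 to 12 rows; each row shifts and turns the pose as measured when the row begins, along the tool's axes as they then stand; what a row does not reach is not made up. A row lasts 1/8 s, in which the tool goes at most 62.5 mm and 10.7 degrees, less where a joint would pass 70% of its speed; a pose out of reach is approached as far as the arm can. A call with a gripper value outside its range is refused whole. The fingers move at their own pace and stop on an object; "squeeze" is the grip in N (left out, the last holds). Time passes only in rows, so rows that do not move let the fingers close. It gives the time, the measured TCP pose, the force and the opening at its end, in the units of the state.
- get_obs(): the state, without advancing time (a new reading comes with each control period).
- read_camera(name): name is "scene" or "top"; returns (picture, depth): 480x640x3 uint8, blue, green, red; 480x640 float32, m along the optical axis (not along the pixel's ray), 0 where there is no reading.
- get_calibration(name): a dict with "mtx" (3x3 intrinsics, pixels), "D" ([k1, k2, p1, p2, k3] as OpenCV has them; the pictures are not rectified), "camera_from_world" (4x4, takes a point from world to camera coordinates). Camera axes: x right, y down, z forward; pixel columns grow to the right and rows downward; lengths in m; the calibration is good to about 2 mm. A picture is of the moment at which its call begins. get_calibration takes no time and is no camera call.
- hand_in(): hands the job in, once; it reports no verdict.
Trained networks look in the newest picture that a camera, given by its name, has taken for a name from the list of things; names that differ only in an ending like _2 or _b are one class to them, and where a whole thing is asked for, a point or a joint stands for the part that bears it (a point fixed in the world has none). Each returns a list of dicts, best first, with "p" (0 to 1); they miss things now and then, are a little off and sometimes report something else, mostly with a low value. They report only what shows in the picture. A call takes as long as a camera call. They do not tell look-alikes from the thing itself.
- outline_of(camera, thing): "pixels" (480x640 bool, what is visible of it) and "extent" ([centre column, centre row, width, height] in pixels, round what is visible of it).
The state is a dict: "t": time; "q": joint angles; "joint_vel": joint speeds; "joint_torque": joint torques, N m; "eef_pos": TCP position; "tool_rot": TCP orientation; "contact_force": force on the tool from outside, world axes, zero at the start; "torque": the same for the moment, N m; "gripper_width": opening from 0.0 (shut) to 1.0 (fully open).
Only numpy, scipy, OpenCV 4.12 (cv2) and the standard library are available. Lean on these libraries where they do the work, as an engineer would, in place of code of your own. Each camera call takes 0.05 s, during which the arm holds its last target.

## Working session

There is one attempt and no reset: what is moved stays moved. The work goes in short steps, Python scripts to look and compute and a tool call to move; the robot and the scene stay as the last step left them, time stands still between calls to the robot, and variables do not carry over. Pictures are saved under pics/ and viewed, and the job is handed in when it is done.

Besides the shell and the picture viewer there is one more tool, called after ">>>" by a JSON object that holds its "name" and its "arguments", one argument or row to a line. apply_moves: Moves the arm, as the interface text tells. Its arguments: {"type":"object","properties":{"increments":{"type":"array"},"squeeze":{"type":"number"}},"required":["increments"]}

```bash
ls -la; mkdir -p pics; python3 - <<'E'
from station import *
import cv2
o=get_obs();print(o)
for c in("scene","top"):
    im,d=read_camera(c);cv2.imwrite(f"pics/{c}0.png",im)
    k=get_calibration(c);print(k)
E
```

```text
total 12
drwxr-xr-x  3 agent agent 4096 Dec  7 03:36 .
drwxr-xr-x 23 root  root  4096 Dec  7 03:36 ..
drwxr-xr-x  2 agent agent 4096 Dec  7 03:36 pics
{'t': 0.0, 'q': array([ 1.22489898,  0.47778618,  0.0223593 ,  1.55642602, -0.01150419,
        1.10929491, -0.08305523]), 'joint_vel': array([ 6.84664437e-04,  5.43673779e-04, -1.26336503e-03, -1.97421861e-03,
        1.61238854e-03, -1.53797030e-03,  9.02757426e-05]), 'joint_torque': array([ 5.06067718e-04, -5.96454334e+01,  1.60783555e+00, -2.81194675e+01,
        1.24022673e-02,  9.36268450e-03, -2.46285578e-05]), 'eef_pos': array([ 0.1588452 , -0.65545053,  0.23034616]), 'tool_rot': array([-8.75943638e-04,  9.92936669e-01,  1.18642209e-01, -1.73742812e-04]), 'contact_force': array([ 0.22881063, -0.82715528,  0.07974367]), 'torque': array([-0.0047841 , -0.03941233, -0.01713508]), 'gripper_width': 1.0022784718866844}
{'mtx': array([[536.41862759,   0.        , 315.26410588],
       [  0.        , 536.41862759, 234.17489177],
       [  0.        ,   0.        ,   1.        ]]), 'D': array([-0.04021238,  0.        ,  0.        ,  0.  
[... 194 characters left out ...]
9188, -0.54265823,  1.18715031],
       [ 0.        ,  0.        ,  0.        ,  1.        ]])}
{'mtx': array([[529.63917288,   0.        , 322.44012405],
       [  0.        , 529.63917288, 235.75508793],
       [  0.        ,   0.        ,   1.        ]]), 'D': array([-0.03665333,  0.        ,  0.        ,  0.        ,  0.        ]), 'camera_from_world': array([[-1.65271437e-02, -9.99862156e-01, -1.58852965e-03,
        -4.07365522e-02],
       [-9.91250757e-01,  1.65928411e-02, -1.30945078e-01,
         5.14672859e-01],
       [ 1.30953386e-01, -5.89516905e-04, -9.91388351e-01,
         1.63973968e+00],
       [ 0.00000000e+00,  0.00000000e+00,  0.00000000e+00,
         1.00000000e+00]])}
```

View pics/scene0.png

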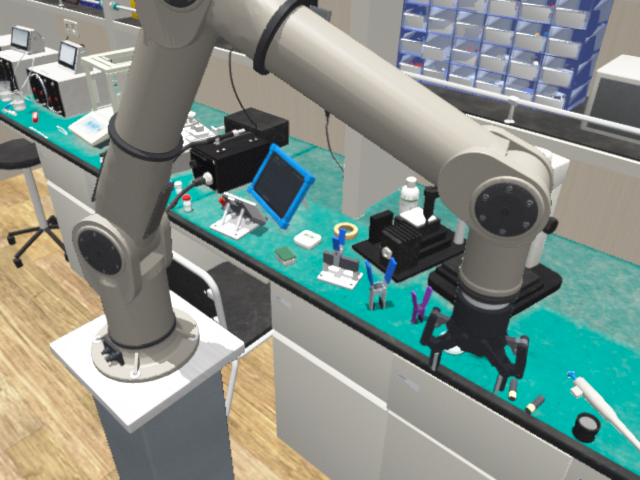

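View pics/top0.png

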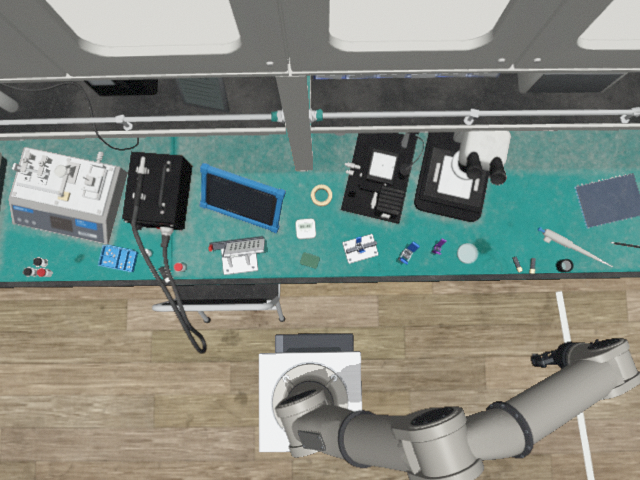

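```bash
python3 - <<'E'
import cv2
a=cv2.imread("pics/scene0.png")[190:350,200:460];cv2.imwrite("pics/s0c.png",cv2.resize(a,None,fx=3,fy=3,interpolation=2))
a=cv2.imread("pics/top0.png")[215:290,190:500];cv2.imwrite("pics/t0c.png",cv2.resize(a,None,fx=2.5,fy=2.5,interpolation=2))
E
cat > h.py <<'E'
from station import *
import numpy as np, cv2
def K(c):
    k=get_calibration(c);return k["mtx"],k["D"],k["camera_from_world"]
def back(c,uv,d):
    m,D,T=K(c);uv=np.asarray(uv,float).reshape(-1,1,2)
    n=cv2.undistortPoints(uv,m,D).reshape(-1,2)
    P=np.c_[n,np.ones(len(n))]*np.asarray(d).reshape(-1,1)
    return (P-T[:3,3])@T[:3,:3]
def proj(c,P):
    m,D,T=K(c);r,_=cv2.Rodrigues(T[:3,:3])
    return cv2.projectPoints(np.asarray(P,float).reshape(-1,1,3),r,T[:3,3],m,D)[0].reshape(-1,2)
E
python3 - <<'E'
from h import *
for c in("scene","top"):
    im,d=read_camera(c)
    np.save(f"pics/{c}d.npy",d)
    for th in("stand","plate","parking_bar","clip","fuse_tin_center","timer_center","red_vial_center","petri_center"):
        for r in outline_of(c,th):
            mk=r["pixels"]; 
            v,u=np.nonzero(mk&(d>0)); P=back(c,np.c_[u,v],d[v,u])
            print(c,th,round(r["p"],2),np.round(r["extent"],1),mk.sum(),np.round(np.median(P,0),3) if len(P) else None,np.round(np.percentile(P,[2,98],axis=0),3).tolist() if len(P) else None)
            np.save(f"pics/m_{c}_{th}_{int(r['p']*100)}.npy",mk)
E
```

```text
scene stand 0.56 [237.9 216.7  53.6  45.2] 1203 [0.457 0.213 0.013] [[0.403, 0.161, 0.002], [0.498, 0.302, 0.098]]
scene plate 0.63 [247.1 207.6  37.1  28.6] 285 [0.471 0.162 0.082] [[0.449, 0.132, -0.0], [0.587, 0.322, 0.11]]
scene parking_bar 0.55 [340.7 270.9  41.2  37.3] 1021 [ 0.468 -0.173  0.01 ] [[0.434, -0.218, 0.003], [0.502, -0.124, 0.069]]
scene clip 0.84 [379.6 283.2  29.4  46.8] 656 [ 0.45  -0.308  0.062] [[0.414, -0.33, -0.003], [0.522, -0.269, 0.132]]
scene clip 0.66 [340.1 247.6  13.6  35.8] 277 [ 0.463 -0.162  0.101] [[0.45, -0.172, 0.046], [0.493, -0.148, 0.133]]
scene clip 0.52 [423.1 305.6  23.   31.7] 398 [ 0.472 -0.407  0.042] [[0.445, -0.422, -0.003], [0.551, -0.354, 0.092]]
scene fuse_tin_center 0.61 [285.  255.9  20.4  20.6] 254 [ 0.43  -0.012  0.019] [[0.413, -0.034, 0.002], [0.455, 0.021, 0.023]]
scene fuse_tin_center 0.54 [239.1 218.2  57.6  41.5] 1208 [0.457 0.215 0.013] [[0.402, 0.161, 0.001], [0.497, 0.301, 0.098]]
scene timer_center 0.77 [308.2 241.3  25.3  17.4] 330 [ 0.532 -0.002  0.016] [[0.507, -0.025, 0.001], [0.566, 0.031, 0.02]]
scene petri_cent
[... 827 characters left out ...]
8   8.1  15.7] 92 [ 0.477 -0.161  0.103] [[0.451, -0.172, 0.061], [0.495, -0.15, 0.139]]
top fuse_tin_center 0.76 [310.1 261.2  19.1  16.2] 200 [ 0.439 -0.006  0.022] [[0.419, -0.034, 0.014], [0.459, 0.02, 0.029]]
top timer_center 0.73 [305.4 228.2  24.1  24.5] 396 [0.541 0.006 0.017] [[0.51, -0.023, -0.002], [0.577, 0.036, 0.026]]
top timer_center 0.18 [309.4 260.1  19.2  19.7] 243 [ 0.439 -0.005  0.021] [[0.419, -0.034, -0.001], [0.464, 0.024, 0.03]]
top red_vial_center 0.55 [180.2 266.6  15.2  10.1] 98 [0.421 0.401 0.046] [[0.409, 0.391, 0.002], [0.438, 0.416, 0.057]]
top petri_center 0.55 [467.2 251.9  22.2  22.6] 297 [ 0.453 -0.51   0.016] [[0.424, -0.538, 0.007], [0.48, -0.483, 0.026]]
```

View pics/s0c.png

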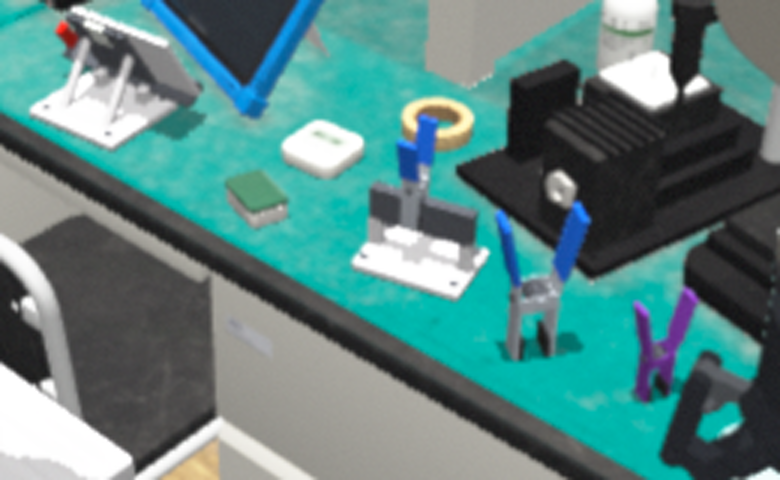

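View pics/t0c.png

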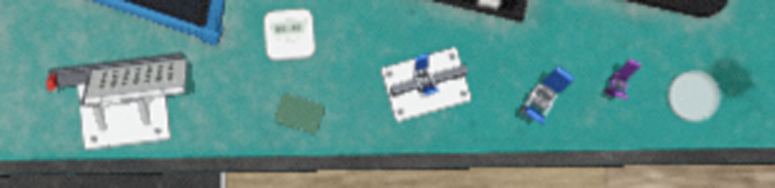

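```bash
python3 - <<'E'
from h import *
import glob
def cloud(c,th,grow=5):
    f=sorted(glob.glob(f"pics/m_{c}_{th}_*.npy"))[-1];mk=np.load(f)
    mk=cv2.dilate(mk.astype(np.uint8),np.ones((grow,grow)))>0
    d=np.load(f"pics/{c}d.npy");v,u=np.nonzero(mk&(d>0));return back(c,np.c_[u,v],d[v,u]),np.c_[u,v]
for c in("scene","top"):
    im=cv2.imread(f"pics/{c}0.png")
    for th in("stand","parking_bar"):
        P,uv=cloud(c,th)
        col=im[uv[:,1],uv[:,0]].astype(int)
        white=(col.min(1)>150)
        # intersect rays of white pixels with z=0.010
        m,D,T=K(c);C=-T[:3,:3].T@T[:3,3]
        Q=back(c,uv,np.ones(len(uv)));r=Q-C;X=C+r*((0.010-C[2])/r[:,2])[:,None]
        sel=white&(abs(P[:,2]-.01)<.02)
        # keep largest
        rect=cv2.minAreaRect((X[sel,:2]*1000).astype(np.float32))
        print(c,th,sel.sum(),rect, cv2.boxPoints(rect).round(0).tolist())
        hi=P[P[:,2]>.05];print(len(hi),hi.mean(0))
E
python3 - <<'E'
import cv2
a=cv2.imread("pics/top0.png")
for n,(x,y) in {"st":(205,232),"pb":(325,225)}.items():
    cv2.imwrite(f"pics/{n}.png",cv2.resize(a[y:y+45,x:x+75],None,fx=10,fy=10,interpolation=2))
a=cv2.imread("pics/scene0.png")
for n,(x,y) in {"st2":(205,188),"pb2":(305,225)}.items():
    cv2.imwrite(f"pics/{n}.png",cv2.resize(a[y:y+65,x:x+75],None,fx=9,fy=9,interpolation=2))
E
```

```text
scene stand 675 ((462.6827087402344, 279.1998291015625), (269.5528564453125, 123.96549987792969), 75.63448333740234) [[369.0, 164.0], [489.0, 133.0], [556.0, 394.0], [436.0, 425.0]]
339 [0.4584795  0.21675059 0.0802884 ]
scene parking_bar 635 ((465.02618408203125, -168.64846801757812), (74.01817321777344, 107.91593933105469), 19.94239616394043) [[412.0, -131.0], [449.0, -232.0], [518.0, -207.0], [481.0, -105.0]]
289 [ 0.46990324 -0.17062144  0.06238777]
top stand 576 ((439.5625, 218.302001953125), (115.37251281738281, 80.30429077148438), 89.95793151855469) [[399.0, 161.0], [480.0, 161.0], [480.0, 276.0], [399.0, 276.0]]
162 [0.46182933 0.22515778 0.09203773]
top parking_bar 472 ((474.271728515625, -168.59054565429688), (71.36414337158203, 99.26844787597656), 15.068406105041504) [[427.0, -130.0], [453.0, -226.0], [522.0, -207.0], [496.0, -111.0]]
212 [ 0.4753155  -0.16537504  0.08541994]
```

View pics/st.png

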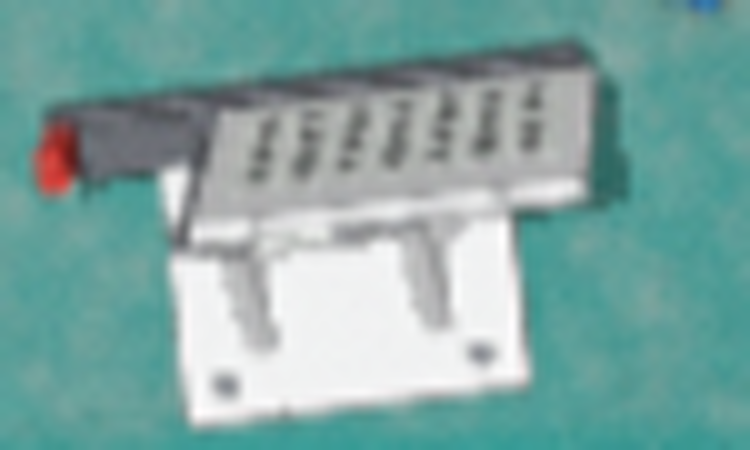

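View pics/pb.png

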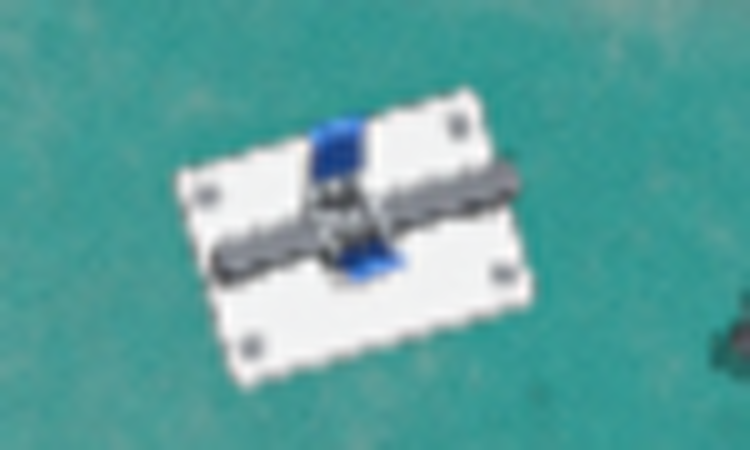

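View pics/st2.png

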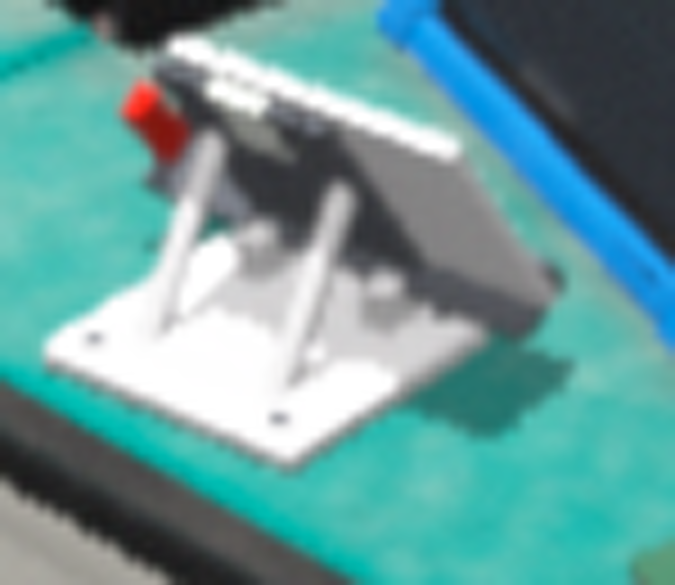

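View pics/pb2.png

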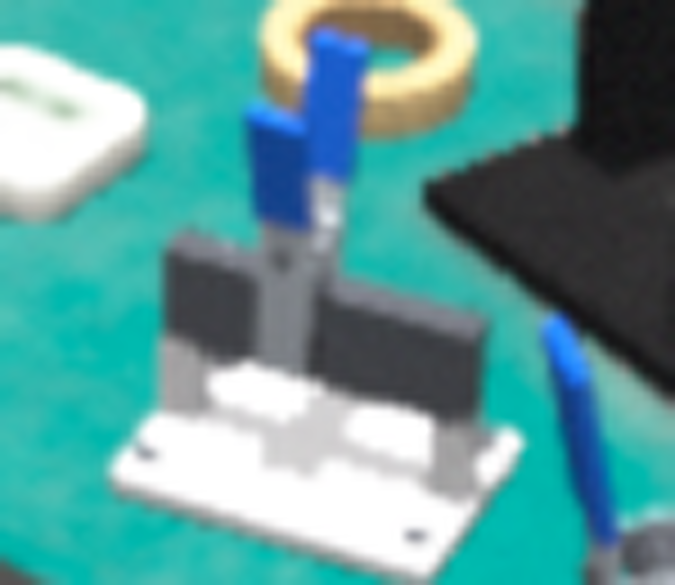

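```bash
cat > fit.py <<'E'
from h import *
from scipy.optimize import least_squares
def o(px,s,off): return (np.array(px)+.5)/s-.5+np.array(off)
def tf(p,L):
    c,s=np.cos(p[2]),np.sin(p[2]);L=np.asarray(L,float)
    return np.c_[p[0]+c*L[:,0]-s*L[:,1],p[1]+s*L[:,0]+c*L[:,1],L[:,2]]
def nu(n,y,u): return [.045+(.866*n-.5*u)/1000,y/1000,.030+(.5*n+.866*u)/1000]
def fit(obs,p0):
    def f(p,cc=("top","scene")):
        return np.concatenate([(proj(c,tf(p,[x[1] for x in obs[c]]))-np.array([x[0] for x in obs[c]])).ravel() for c in cc])
    for cc in (("top","scene"),("top",),("scene",)):
        r=least_squares(f,p0,args=(cc,),loss="soft_l1");print(cc,np.round(r.x,4),np.round(r.fun,1).tolist())
    return least_squares(f,p0,loss="soft_l1").x
if __name__=="__main__":
    T=lambda a,b:o((a,b),10,(205,232)); S=lambda a,b:o((a,b),9,(205,188))
    st={"top":[(T(192,420),[-.05,.055,.01]),(T(530,382),[-.05,-.055,.01]),(T(50,106),nu(14,85,8)),(T(580,42),nu(14,-85,8))],
     "scene":[(S(45,350),[-.05,.055,.01]),(S(290,448),[-.05,-.055,.01]),(S(490,330),[.05,-.055,.01])]}
    p=fit(st,[.45,.215,.1])
    T=lambda a,b:o((a,b),10,(325,225)); S=lambda a,b:o((a,b),9,(305,225))
    pb={"top":[(T(180,172),[.035,.05,.01]),(T(475,90),[.035,-.05,.01]),(T(535,300),[-.035,-.05,.01]),(T(243,385),[-.035,.05,.01])],
     "scene":[(S(110,470),[-.035,.05,.01]),(S(430,570),[-.035,-.05,.01]),(S(522,440),[.035,-.05,.01])]}
    q=fit(pb,[.47,-.17,.26])
E
python3 fit.py
```

```text
('top', 'scene') [0.4537 0.218  0.0964] [-0.4, 0.8, 0.1, 0.7, -0.7, -0.0, 0.1, 0.3, 0.2, -0.8, 0.4, 0.6, 1.3, -1.0]
('top',) [0.4551 0.2174 0.0996] [-0.2, 0.4, 0.4, 0.2, -0.5, -0.4, 0.3, -0.2]
('scene',) [0.4508 0.2178 0.1047] [-0.5, -0.3, -0.1, 1.0, 0.6, -0.7]
('top', 'scene') [ 0.4738 -0.1688  0.2531] [-0.5, 0.5, -0.0, 0.4, 0.1, 0.4, -0.9, 0.2, 0.3, -0.2, 0.4, 0.1, 1.0, -0.4]
('top',) [ 0.475  -0.1699  0.2596] [-0.2, 0.2, 0.2, -0.0, 0.5, -0.1, -0.4, -0.1]
('scene',) [ 0.4722 -0.1681  0.2607] [-0.2, 0.1, -0.1, 0.2, 0.3, -0.3]
```

```bash
cat > fit2.py <<'E'
from fit import *
ps=np.array([.4533,.2178,.099]);pb=np.array([.4735,-.169,.257])
if __name__=="__main__":
    T=lambda a,b:o((a,b),10,(325,225)); S=lambda a,b:o((a,b),9,(305,225))
    obs=[("top",T(338,122),[.0245,0,.136]),("top",T(372,272),[-.0245,0,.136]),("scene",S(340,38),[.0235,0,.136]),("scene",S(276,112),[-.0235,0,.136])]
    for c,px,L in obs:
        r=least_squares(lambda t:(proj(c,tf(pb,[[L[0]+t[1],t[0],L[2]]]))[0]-px),[0,0]);print(c,"clip dy,dx",r.x.round(4))
    T=lambda a,b:o((a,b),10,(205,232)); S=lambda a,b:o((a,b),9,(205,188))
    for c,px,n,u,e in[("top",T(597,65),6,8,-60),("top",T(585,195),3,90,-60),("top",T(182,243),3,90,60),("top",T(217,110),6,8,60),("scene",S(180,42),3,90,60),("scene",S(460,150),3,90,-60)]:
        r=least_squares(lambda t:(proj(c,tf(ps,[nu(n+t[1]*1000,e+t[0]*1000,u)]))[0]-px),[0,0]);print(c,"plate y, n",r.x.round(4))
    sp=tf(ps,[nu(0,0,90),nu(3,75,15),nu(3,-85,15),nu(0,0,0)]);print(sp.round(4))
    print("clip",tf(pb,[[0,0,.082]]))
E
python3 fit2.py
```

```text
top clip dy,dx [0.0073 0.0003]
top clip dy,dx [0.0101 0.0037]
scene clip dy,dx [ 0.01   -0.0016]
scene clip dy,dx [0.0098 0.0031]
top plate y, n [-0.0289  0.0009]
top plate y, n [-0.0278 -0.0044]
top plate y, n [-0.0257 -0.0049]
top plate y, n [-0.0285  0.0005]
scene plate y, n [-0.0277 -0.0029]
scene plate y, n [-0.0264 -0.0021]
[[0.4533 0.2178 0.1079]
 [0.4858 0.2964 0.0445]
 [0.5016 0.1372 0.0445]
 [0.4981 0.2222 0.03  ]]
clip [[ 0.4735 -0.169   0.082 ]]
```

```bash
cat > plan.py <<'E'
from fit2 import *
from scipy.spatial.transform import Rotation as R
def pose():
    o=get_obs();w,x,y,z=o["tool_rot"];return o["eef_pos"],R.from_quat([x,y,z,w]).as_matrix(),o
def rows(targets,step=58,rstep=10,claw=85):
    """targets: list (xyz, heading of tool y, step or None)"""
    p,M,_=pose();p=p.copy();out=[]
    for t in targets:
        X,h=np.array(t[0]),t[1];st=t[2] if len(t)>2 else step
        hd=np.arctan2(M[1,1],M[0,1]);dh=np.degrees((h-hd+np.pi)%(2*np.pi)-np.pi)
        n=int(max(1,np.ceil(np.linalg.norm(X-p)*1000/st),np.ceil(abs(dh)/rstep)))
        for i in range(n):
            d=(X-p)/(n-i)*1000;l=M.T@d
            out.append([claw,*l.round(0).astype(int).tolist(),round(-dh/n,1)])
            p=p+M@(np.array(out[-1][1:4])/1000.);M=M@R.from_euler('z',out[-1][4],degrees=True).as_matrix()
    print(len(out),"rows");print(",  ".join(",".join(f"{v:g}" for v in r) for r in out))
def st(n,y,u):return tf(ps,[nu(n,y,u)])[0]
def stx(x,y,z):return tf(ps,[[x,y,z]])[0]
def show():
    p,M,o=pose();L=p-np.array([ps[0],ps[1],0]);c,s=np.cos(ps[2]),np.sin(ps[2])
    print("t",round(o["t"],2),"p",p.round(4),"hd y",round(np.arctan2(M[1,1],M[0,1]),3),"z",M[:,2].round(3),"F",o["contact_force"].round(1),"w",round(o["gripper_width"],3),"q",o["q"].round(2),
    "stand",np.round([c*L[0]+s*L[1],-s*L[0]+c*L[1],L[2]],4))
E
python3 -c "
from plan import *
show();print(stx(.03,-.114,.2))
rows([((.48,-.35,.22),-.6),(stx(.03,-.116,.2),.099)],claw=0)"
```

```text
t 1.0 p [ 0.1591 -0.656   0.2313] hd y -1.333 z [ 0. -0. -1.] F [-0.4 -0.4 -0.5] w 1.001 q [ 1.22  0.48  0.02  1.56 -0.01  1.11 -0.08] stand [-0.3792 -0.8404  0.2313]
[0.49442068 0.10732335 0.2       ]
16 rows
0,48,-28,1,-5.2,  0,50,-23,1,-5.2,  0,52,-19,2,-5.2,  0,54,-14,1,-5.2,  0,55,-9,2,-5.2,  0,55,-4,1,-5.2,  0,55,2,2,-5.2,  0,55,6,1,-5.2,  0,48,-31,3,-5.1,  0,50,-27,2,-5.1,  0,53,-22,3,-5.1,  0,54,-17,2,-5.1,  0,56,-12,3,-5.1,  0,56,-7,2,-5.1,  0,57,-2,3,-5.1,  0,57,2,2,-5.1
```

Things that could be taken for the clip, in scene pixels: the small blue one astride the bar (340,248), the larger blue one standing free (379,283), and the purple one (423,305). I choose (340,248). The close crop shows it on the dark bar and smaller than the free blue one (36 px tall against 47). The stand is at scene (238,217), with the red stop on its +y side and the plate about 42 mm short of it.

>>> {"name": "apply_moves", "arguments": {
  "increments": [0, 48, -28, 1, -5, 0, 50, -23, 1, -5, 0, 52, -19, 2, -5, 0, 54, -14, 1, -5, 0, 55, -9, 2, -5, 0, 55, -4, 1, -5, 0, 55, 2, 2, -5, 0, 55, 6, 1, -5, 0, 48, -31, 3, -5, 0, 50, -27, 2, -5, 0, 53, -22, 3, -5, 0, 54, -17, 2, -5],
  "squeeze": 30
}}

```text
t: 2.5
eef_pos: [0.5006, -0.1143, 0.2093]
tool_rot: [0.004, 0.794, 0.609, -0.0]
contact_force: [0.8, 1.3, 0.7]
gripper_width: -0.003
```

```bash
python3 -c "
from plan import *
show()
rows([(stx(.03,-.116,.16),.099),(stx(.03,-.116,.054),.099)],claw=0)"
```

```text
t 2.5 p [ 0.5006 -0.1143  0.2093] hd y -0.262 z [ 0.005 -0.007 -1.   ] F [0.8 1.3 0.7] w -0.003 q [ 0.48  0.27 -0.45  1.94  0.15  0.96 -0.3 ] stand [ 0.0142 -0.3351  0.2093]
6 rows
0,53,-16,12,-5.2,  0,54,-11,12,-5.2,  0,54,-6,12,-5.2,  0,55,-1,12,-5.2,  0,0,0,53,0,  0,1,0,53,0
```

>>> {"name": "apply_moves", "arguments": {
  "increments": [0, 53, -16, 12, -5.2, 0, 54, -11, 12, -5.2, 0, 54, -6, 12, -5.2, 0, 55, -1, 12, -5.2, 0, 0, 0, 30, 0, 0, 0, 0, 0, 0]
}}

```text
t: 3.25
eef_pos: [0.4943, 0.1173, 0.1304]
tool_rot: [0.006, 0.663, 0.748, 0.002]
contact_force: [0.2, -0.7, 0.2]
gripper_width: -0.002
```

```bash
python3 -c "
from plan import *
show()
rows([(stx(.03,-.112,.054),.099)],claw=0)
im,d=read_camera('scene');cv2.imwrite('pics/s1.png',cv2.resize(im[130:290,190:330],None,fx=5,fy=5/1.4,interpolation=2))"
```

```text
t 3.25 p [0.4943 0.1173 0.1304] hd y 0.121 z [ 0.012 -0.004 -1.   ] F [ 0.2 -0.7  0.2] w -0.002 q [ 0.13  0.39 -0.59  2.02  0.31  0.81 -0.52] stand [ 0.0309 -0.1041  0.1304]
2 rows
0,-4,-1,38,0.6,  0,-3,-1,38,0.6
```

View pics/s1.png

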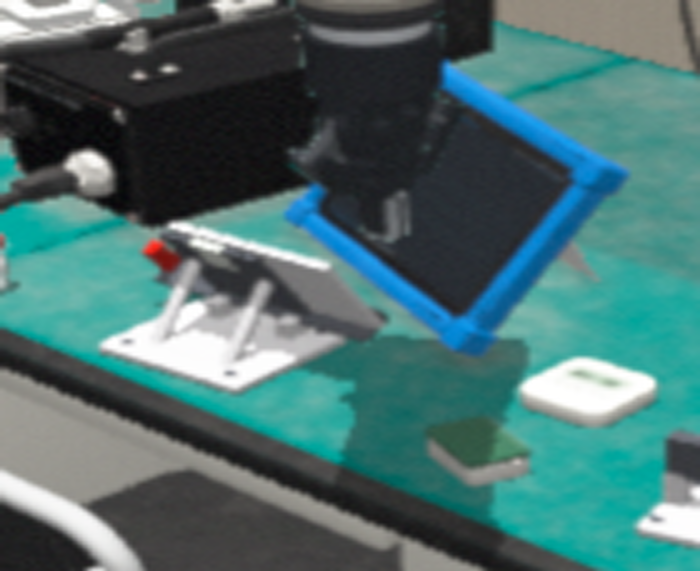

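```bash
python3 -c "
from plan import *
d=np.load('pics/topd.npy');v,u=np.mgrid[160:235,190:295];v=v.ravel();u=u.ravel();P=back('top',np.c_[u,v],d[v,u]);im=cv2.imread('pics/top0.png')[v,u].astype(int)
b=(im[:,0]>150)&(im[:,2]<90)
Q=P[b]
for y in np.arange(.05,.36,.05):
    s=Q[abs(Q[:,1]-y)<.025]
    if len(s): i=s[:,0].argmin();print(y,s[i].round(3),s[:,2].max().round(3))
"
```

```text
0.05 [0.526 0.046 0.001] 0.166
0.1 [0.531 0.102 0.017] 0.171
0.15000000000000002 [0.543 0.127 0.022] 0.168
0.2 [0.551 0.21  0.003] 0.165
0.25 [ 0.53   0.237 -0.005] 0.167
0.3 [0.53  0.297 0.003] 0.17
0.35000000000000003 [0.53  0.336 0.002] 0.084
```

>>> {"name": "apply_moves", "arguments": {
  "increments": [0, -4, -1, 38, 0.6, 0, -3, -1, 38, 0.6, 0, 0, 0, 0, 0]
}}

```text
t: 3.68
eef_pos: [0.5004, 0.1091, 0.0591]
tool_rot: [0.01, 0.673, 0.739, 0.007]
contact_force: [-1.1, -0.0, 0.1]
gripper_width: 0.003
```

```bash
python3 -c "
from plan import *
show()
for c,b in(('scene',(200,170,100,80)),('top',(200,215,100,75))):
    im,d=read_camera(c);x,y,w,h=b;cv2.imwrite(f'pics/{c}2.png',cv2.resize(im[y:y+h,x:x+w],None,fx=7,fy=7,interpolation=2))"
```

```text
t 3.67 p [0.5004 0.1091 0.0591] hd y 0.094 z [ 0.023 -0.003 -1.   ] F [-1.1 -0.   0.1] w 0.003 q [ 0.08  0.5  -0.52  2.07  0.42  0.66 -0.63] stand [ 0.0361 -0.1128  0.0591]
```

View pics/scene2.png

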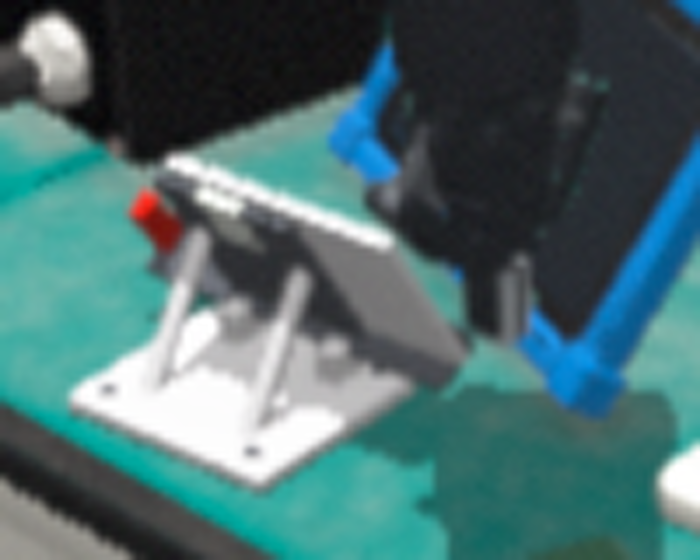

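View pics/top2.png

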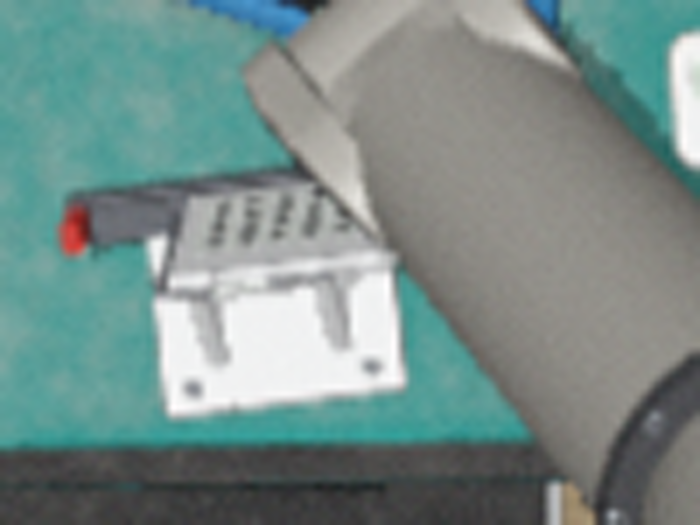

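>>> {"name": "apply_moves", "arguments": {
  "increments": [0, 5, -8, 1, 0, 0, 7, 0, 0, 0, 0, 7, 0, 0, 0, 0, 7, 0, 0, 0, 0, 7, 0, 0, 0, 0, 7, 0, 0, 0]
}}

```text
t: 4.53
eef_pos: [0.4922, 0.1522, 0.0642]
tool_rot: [0.013, 0.673, 0.739, 0.011]
contact_force: [-1.0, -0.7, 0.3]
gripper_width: -0.002
```

```bash
python3 -c "
from plan import *
show()
im,d=read_camera('top');x,y,w,h=(200,215,100,75);cv2.imwrite(f'pics/t3.png',cv2.resize(im[y:y+h,x:x+w],None,fx=7,fy=7,interpolation=2))"
```

```text
t 4.53 p [0.4922 0.1522 0.0642] hd y 0.094 z [ 0.034 -0.001 -0.999] F [-1.  -0.7  0.3] w -0.002 q [-0.    0.49 -0.52  2.06  0.42  0.66 -0.72] stand [ 0.0322 -0.0692  0.0642]
```

View pics/t3.png

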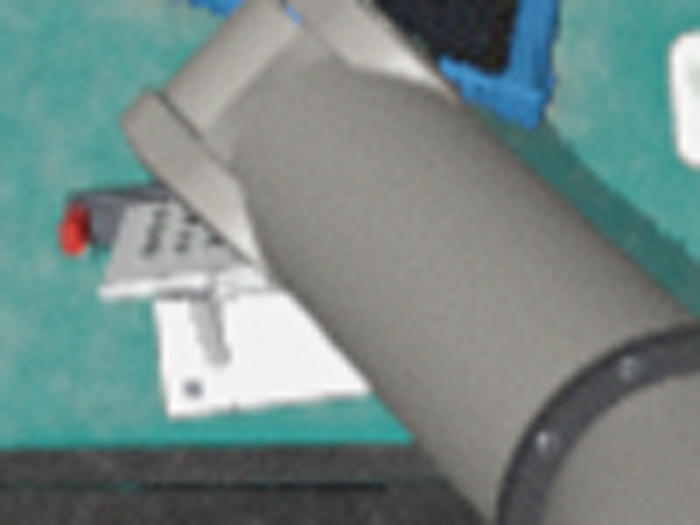

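>>> {"name": "apply_moves", "arguments": {
  "increments": [0, 5, -3, 3, 0, 0, 5, -1, 1, 0, 0, 4, 0, 0, 0]
}}

```text
t: 4.95
eef_pos: [0.4915, 0.1638, 0.0617]
tool_rot: [0.017, 0.674, 0.738, 0.012]
contact_force: [0.6, -1.8, 1.5]
gripper_width: 0.006
```

```bash
python3 -c "
from plan import *
show()"
```

```text
t 4.95 p [0.4915 0.1638 0.0617] hd y 0.091 z [ 0.041 -0.004 -0.999] F [ 0.6 -1.8  1.5] w 0.006 q [-0.04  0.49 -0.51  2.06  0.44  0.65 -0.75] stand [ 0.0327 -0.0575  0.0617]
```

>>> {"name": "apply_moves", "arguments": {
  "increments": [0, 3, 0, 0, 0, 0, 3, 0, 0, 0, 0, 3, 0, 0, 0]
}}

```text
t: 5.32
eef_pos: [0.4913, 0.1669, 0.0615]
tool_rot: [0.02, 0.675, 0.737, 0.008]
contact_force: [0.7, -11.5, 7.4]
gripper_width: 0.002
```

```bash
python3 -c "
from plan import *
show()
im,d=read_camera('top');x,y,w,h=(200,215,60,45);cv2.imwrite(f'pics/t4.png',cv2.resize(im[y:y+h,x:x+w],None,fx=12,fy=12,interpolation=2))"
```

```text
t 5.33 p [0.4913 0.1669 0.0615] hd y 0.088 z [ 0.04  -0.014 -0.999] F [  0.7 -11.5   7.4] w 0.002 q [-0.05  0.5  -0.51  2.06  0.44  0.66 -0.77] stand [ 0.0327 -0.0545  0.0615]
```

View pics/t4.png

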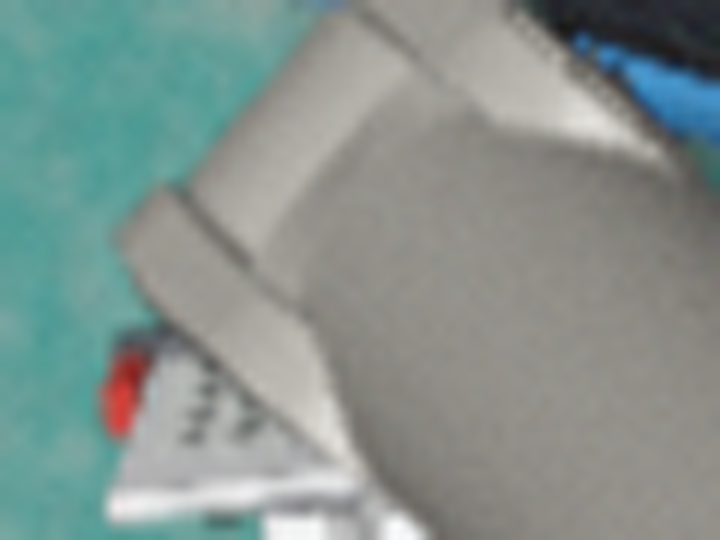

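>>> {"name": "apply_moves", "arguments": {
  "increments": [0, -3, 0, 0, 0, 0, -12, 0, 0, 0, 0, -30, 0, -20, 0, 0, -40, 0, -40, 0, 0, -50, 0, -30, 0, 0, -60, 0, -10, 0, 0, -60, 0, 0, 0]
}}

```text
t: 6.25
eef_pos: [0.5094, -0.0863, 0.1668]
tool_rot: [0.017, 0.67, 0.742, 0.01]
contact_force: [0.8, 0.2, -0.0]
gripper_width: 0.002
```

```bash
python3 -c "
from plan import *
show()
im,d=read_camera('top');x,y,w,h=(200,225,60,45);cv2.imwrite(f'pics/t5.png',cv2.resize(im[y:y+h,x:x+w],None,fx=10,fy=10,interpolation=2));cv2.imwrite('pics/top5.png',im)
im,d=read_camera('scene');x,y,w,h=(200,180,80,60);cv2.imwrite(f'pics/s5.png',cv2.resize(im[y:y+h,x:x+w],None,fx=9,fy=9,interpolation=2));cv2.imwrite('pics/scene5.png',im)
C=tf(pb,[[.001,.0095,.18]])[0];print(C)
rows([(C,.257),(C-[0,0,.08],.257)])
"
```

```text
t 6.25 p [ 0.5094 -0.0863  0.1668] hd y 0.102 z [ 0.039 -0.008 -0.999] F [ 0.8  0.2 -0. ] w 0.002 q [ 0.5   0.33 -0.55  1.99  0.24  0.84 -0.07] stand [ 0.0257 -0.3081  0.1668]
[ 0.47205244 -0.15955783  0.18      ]
4 rows
85,-32,-21,-7,-4.8,  85,-30,-23,-8,-4.8,  85,1,-1,40,0,  85,1,-2,40,0
```

View pics/t5.png

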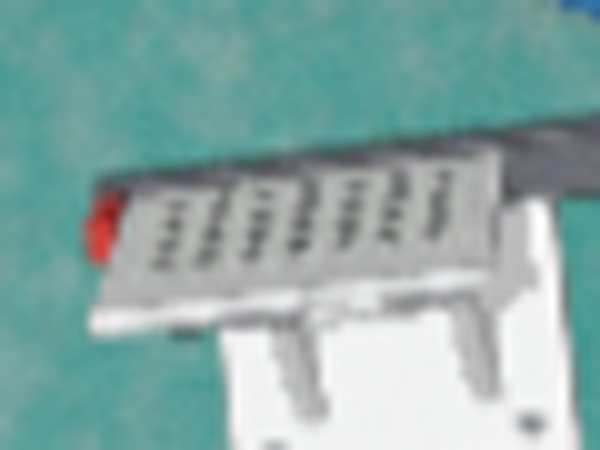

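View pics/s5.png

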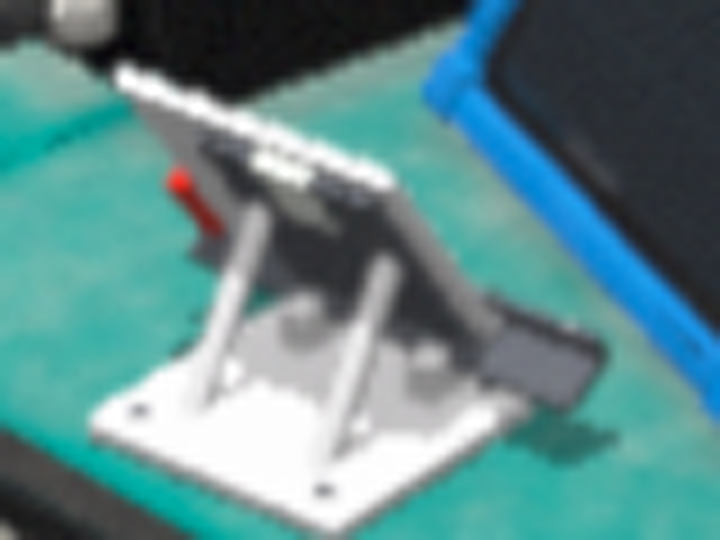

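>>> {"name": "apply_moves", "arguments": {
  "increments": [85, -32, -21, -7, -4.8, 85, -30, -23, -8, -4.8, 85, 0, 0, 0, 0, 85, 0, 0, 0, 0]
}}

```text
t: 6.85
eef_pos: [0.4705, -0.1603, 0.1788]
tool_rot: [0.016, 0.609, 0.793, 0.008]
contact_force: [-0.3, 0.4, 0.6]
gripper_width: 0.851
```

```bash
python3 -c "
from plan import *
show()
im,d=read_camera('scene');x,y,w,h=(300,180,100,80);cv2.imwrite(f'pics/s6.png',cv2.resize(im[y:y+h,x:x+w],None,fx=7,fy=7,interpolation=2))
C=tf(pb,[[.001,.0095,.1]])[0];print(C)
rows([(C,.257)])
"
```

```text
t 6.85 p [ 0.4705 -0.1603  0.1788] hd y 0.262 z [ 0.035 -0.007 -0.999] F [-0.3  0.4  0.6] w 0.851 q [ 0.69  0.28 -0.56  2.02  0.2   0.85  0.28] stand [-0.0202 -0.3779  0.1788]
[ 0.47205244 -0.15955783  0.1       ]
2 rows
85,1,0,39,0.2,  85,1,-1,40,0.2
```

View pics/s6.png

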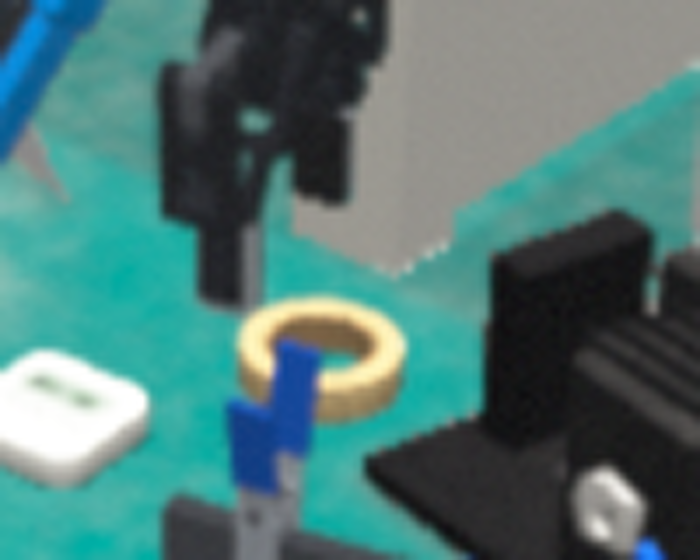

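>>> {"name": "apply_moves", "arguments": {
  "increments": [85, 1, 0, 35, 0, 85, 1, 0, 35, 0, 85, 0, 0, 8, 0, 85, 0, 0, 0, 0]
}}

```text
t: 7.4
eef_pos: [0.4757, -0.1541, 0.0997]
tool_rot: [0.017, 0.606, 0.795, 0.009]
contact_force: [-0.1, -0.0, -0.4]
gripper_width: 0.996
```

```bash
python3 -c "
from plan import *
show()
im,d=read_camera('scene');x,y,w,h=(300,200,80,80);cv2.imwrite(f'pics/s7.png',cv2.resize(im[y:y+h,x:x+w],None,fx=7,fy=7,interpolation=2))
C=tf(pb,[[.001,.0095,.1]])[0];print(C)
rows([(C,.257)])
"
```

```text
t 7.4 p [ 0.4757 -0.1541  0.0997] hd y 0.269 z [ 0.037 -0.006 -0.999] F [-0.1 -0.  -0.4] w 0.996 q [ 0.62  0.4  -0.52  2.08  0.31  0.69  0.17] stand [-0.0145 -0.3723  0.0997]
[ 0.47205244 -0.15955783  0.1       ]
1 rows
85,-4,-5,0,0.7
```

View pics/s7.png

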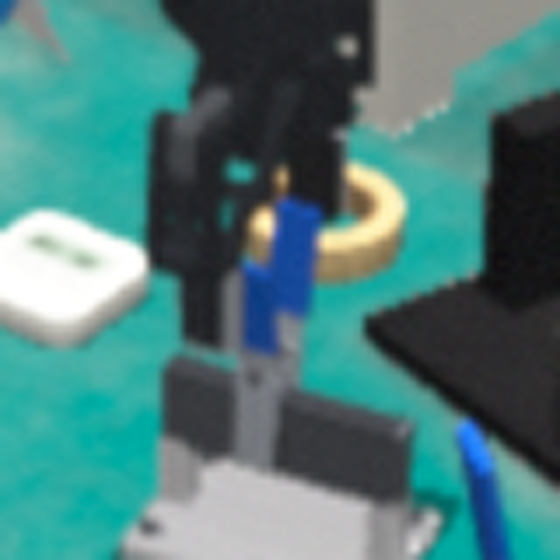

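>>> {"name": "apply_moves", "arguments": {
  "increments": [85, -4, -5, 0, 0.7, 85, 0, 0, 0, 0],
  "squeeze": 45
}}

```text
t: 7.7
eef_pos: [0.4731, -0.16, 0.1018]
tool_rot: [0.018, 0.611, 0.791, 0.01]
contact_force: [-0.5, -0.5, -0.3]
gripper_width: 0.998
```

```bash
python3 -c "
from plan import *
show()
C=tf(pb,[[.001,.0095,.1]])[0];print(C)
rows([(C,.257)])
"
```

```text
t 7.7 p [ 0.4731 -0.16    0.1018] hd y 0.255 z [ 0.041 -0.007 -0.999] F [-0.5 -0.5 -0.3] w 0.998 q [ 0.63  0.4  -0.51  2.09  0.3   0.69  0.18] stand [-0.0176 -0.3779  0.1018]
[ 0.47205244 -0.15955783  0.1       ]
1 rows
85,1,-1,2,-0.1
```

>>> {"name": "apply_moves", "arguments": {
  "increments": [50, 0, -1, 2, 0, 35, 0, 0, 0, 0, 20, 0, 0, 0, 0, 20, 0, 0, 0, 0, 20, 0, 0, 0, 0, 20, 0, 0, 0, 0]
}}

```text
t: 8.45
eef_pos: [0.4726, -0.1608, 0.1008]
tool_rot: [0.019, 0.612, 0.791, 0.01]
contact_force: [-0.1, -0.4, 0.5]
gripper_width: 0.264
```

```bash
python3 -c "
from plan import *
show()
im,d=read_camera('scene');x,y,w,h=(300,200,80,80);cv2.imwrite(f'pics/s8.png',cv2.resize(im[y:y+h,x:x+w],None,fx=7,fy=7,interpolation=2))
"
```

```text
t 8.45 p [ 0.4726 -0.1608  0.1008] hd y 0.255 z [ 0.042 -0.008 -0.999] F [-0.1 -0.4  0.5] w 0.264 q [ 0.63  0.4  -0.51  2.09  0.31  0.68  0.18] stand [-0.0182 -0.3786  0.1008]
```

View pics/s8.png

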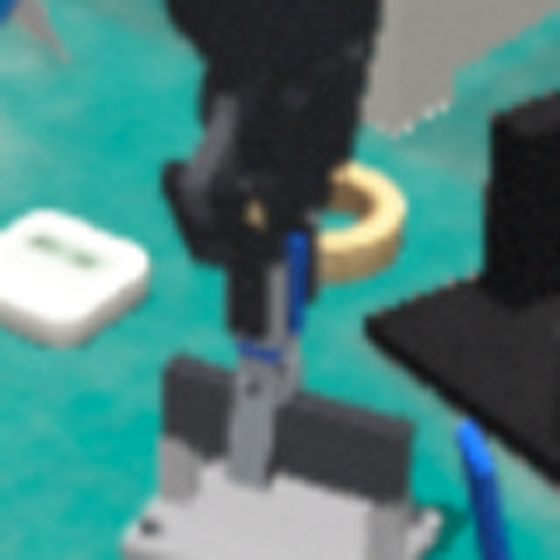

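>>> {"name": "apply_moves", "arguments": {
  "increments": [20, 0, 0, -15, 0, 20, 0, 0, -40, 0, 20, 0, 0, -50, 0, 20, 0, 0, 0, 0]
}}

```text
t: 9.0
eef_pos: [0.4681, -0.1592, 0.2108]
tool_rot: [0.019, 0.611, 0.791, 0.01]
contact_force: [0.1, -1.1, -1.7]
gripper_width: 0.265
```

```bash
python3 -c "
from plan import *
show()
im,d=read_camera('scene');x,y,w,h=(290,160,100,100);cv2.imwrite(f'pics/s9.png',cv2.resize(im[y:y+h,x:x+w],None,fx=6,fy=6,interpolation=2))
C=stx(.0065,0,.205);print(C)
rows([(C,.099)],claw=20)
"
```

```text
t 9.0 p [ 0.4681 -0.1592  0.2108] hd y 0.256 z [ 0.043 -0.007 -0.999] F [ 0.1 -1.1 -1.7] w 0.265 q [ 0.72  0.23 -0.58  2.    0.16  0.91  0.31] stand [-0.0226 -0.3766  0.2108]
[0.45976817 0.21844245 0.205     ]
7 rows
20,52,13,0,1.3,  20,53,11,0,1.3,  20,53,10,0,1.3,  20,53,9,0,1.3,  20,53,8,0,1.3,  20,54,7,1,1.3,  20,54,5,0,1.3
```

View pics/s9.png

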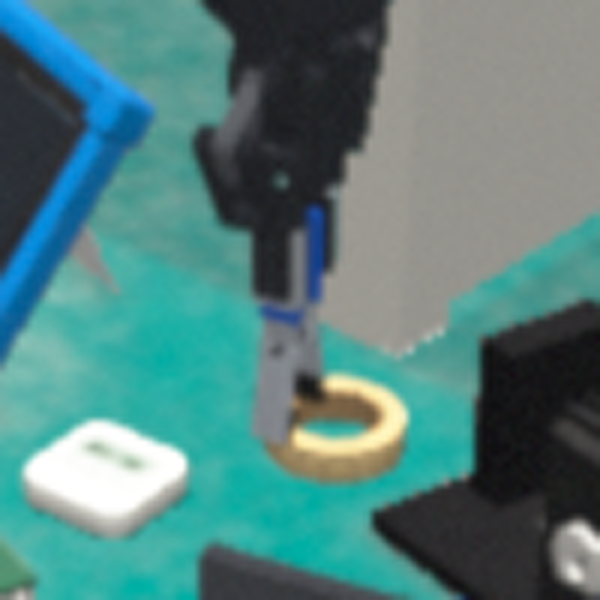

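>>> {"name": "apply_moves", "arguments": {
  "increments": [20, 52, 13, 0, 1.3, 20, 53, 11, 0, 1.3, 20, 53, 10, 0, 1.3, 20, 53, 9, 0, 1.3, 20, 53, 8, 0, 1.3, 20, 50, 7, 1, 1.3, 20, 30, 3, 0, 1.3, 20, 15, 2, 0, 0, 20, 0, 0, 0, 0]
}}

```text
t: 10.18
eef_pos: [0.4561, 0.2142, 0.1973]
tool_rot: [0.012, 0.675, 0.738, 0.006]
contact_force: [-0.6, 0.5, -0.7]
gripper_width: 0.266
```

```bash
python3 -c "
from plan import *
show()
im,d=read_camera('scene');x,y,w,h=(190,120,110,130);cv2.imwrite(f'pics/s10.png',cv2.resize(im[y:y+h,x:x+w],None,fx=5,fy=4.6,interpolation=2))
C=stx(.0065,0,.165);print(C)
rows([(C,.099)],claw=20)
"
```

```text
t 10.18 p [0.4561 0.2142 0.1973] hd y 0.09 z [ 0.025 -0.008 -1.   ] F [-0.6  0.5 -0.7] w 0.266 q [ 0.06  0.31 -0.75  1.97  0.29  0.95 -0.74] stand [ 0.0024 -0.0039  0.1973]
[0.45976817 0.21844245 0.165     ]
1 rows
20,5,3,32,-0.6
```

View pics/s10.png

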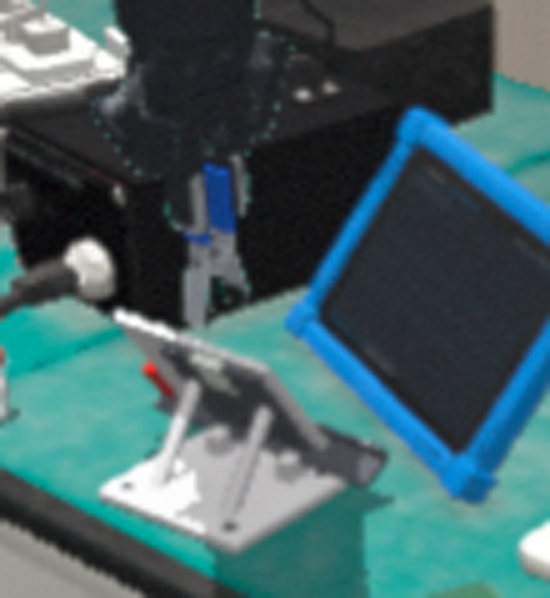

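>>> {"name": "apply_moves", "arguments": {
  "increments": [20, 4, 3, 14, -0.5, 20, 0, 0, 0, 0]
}}

```text
t: 10.48
eef_pos: [0.4592, 0.2148, 0.1813]
tool_rot: [0.012, 0.673, 0.74, 0.004]
contact_force: [-0.5, -0.8, -1.4]
gripper_width: 0.267
```

```bash
cat > ov.py <<'E'
from plan import *
import sys
show();p,M,_=pose()
def cl(x,y,z):  # clip frame (mm), x along tool y, y along -?tool x, z = -tool z, pivot 18.8 past TCP
    return p+M@np.array([y,x,18.8-z])/1000
for c,b in(("scene",(190,150,100,90)),("top",(200,215,70,60))):
    im,d=read_camera(c);cv2.imwrite(f"pics/{sys.argv[1]}{c}_full.png",im);x,y,w,h=b;s=8
    a=cv2.resize(im[y:y+h,x:x+w],None,fx=s,fy=s,interpolation=2)
    def dot(P,col):
        for u,v in proj(c,P): cv2.circle(a,(int((u-x+.5)*s),int((v-y+.5)*s)),3,col,-1)
    dot([cl(0,0,0)],(0,0,255));dot([cl(14.8,0,-40),cl(-14.8,0,-40),cl(13,0,54),cl(-13,0,54)],(0,255,255))
    dot([cl(14.8,9,-40),cl(-14.8,9,-40),cl(14.8,-9,-40),cl(-14.8,-9,-40)],(255,0,255))
    dot([st(6,-45,90),st(6,75,90),st(0,-45,90),st(0,75,90)],(0,255,0));dot([st(-6,12,84),st(-6,-12,84),st(-6,12,54),st(-6,-12,54)],(255,255,0));dot([st(-6,38,84),st(-6,-38,84)],(0,128,255))
    cv2.imwrite(f"pics/{sys.argv[1]}{c}.png",a)
E
python3 ov.py a
```

```text
t 10.47 p [0.4592 0.2148 0.1813] hd y 0.095 z [ 0.023 -0.01  -1.   ] F [-0.5 -0.8 -1.4] w 0.267 q [ 0.05  0.34 -0.74  1.98  0.31  0.92 -0.76] stand [ 0.0055 -0.0035  0.1813]
```

View pics/ascene.png

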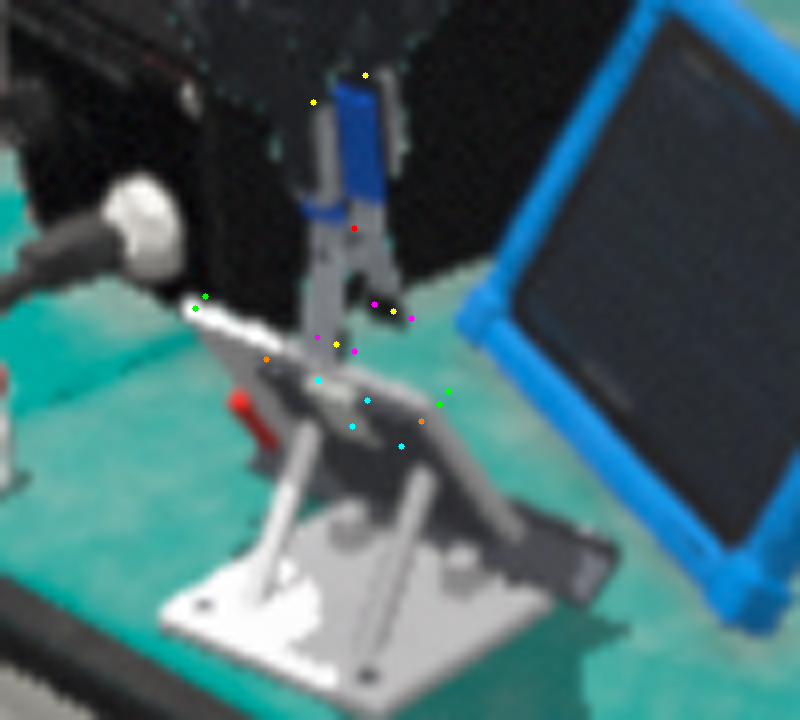

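View pics/atop.png

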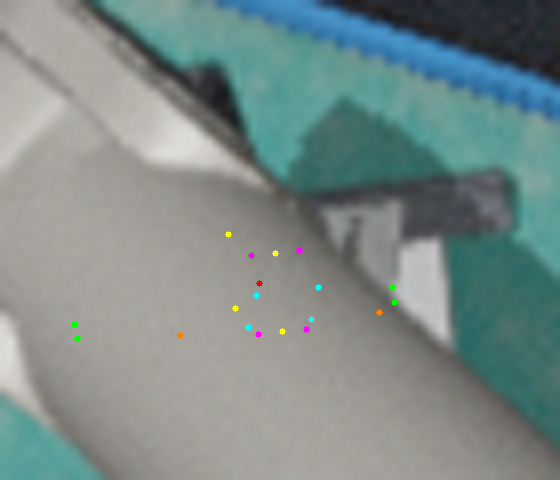

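```bash
python3 -c "
import cv2
a=cv2.imread('pics/top5.png');cv2.imwrite('pics/z1.png',cv2.resize(a[228:282,204:270],None,fx=12,fy=11,interpolation=cv2.INTER_CUBIC))
a=cv2.imread('pics/scene5.png');cv2.imwrite('pics/z2.png',cv2.resize(a[184:244,204:274],None,fx=11,fy=10,interpolation=cv2.INTER_CUBIC))
"
```

```text
(no output)
```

View pics/z1.png

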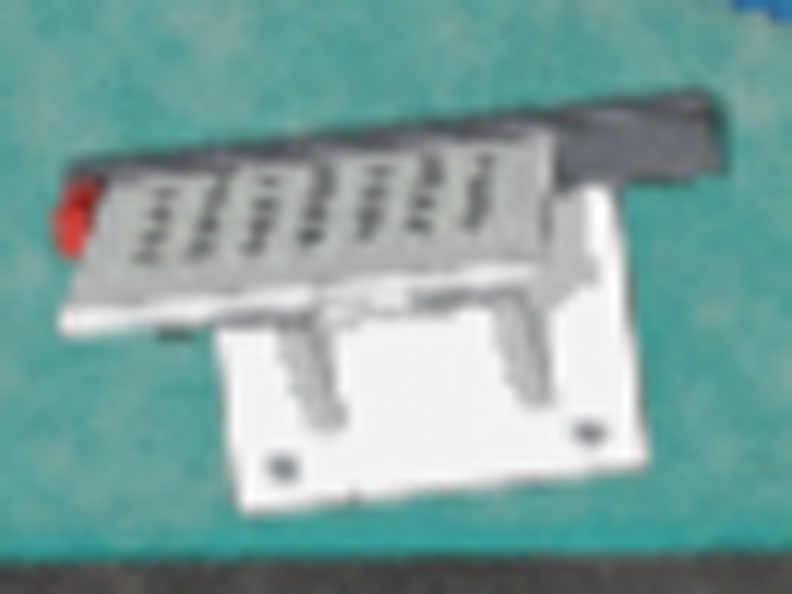

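View pics/z2.png

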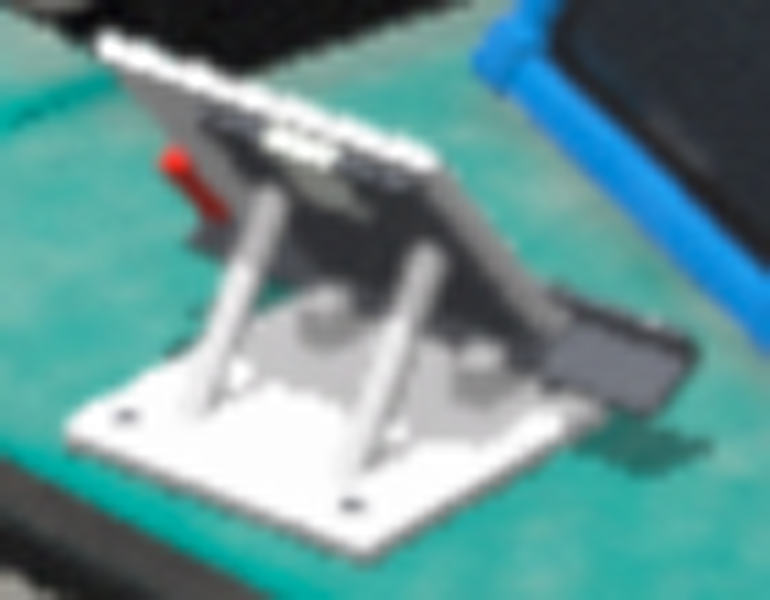

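```bash
cat > fit3.py <<'E'
from fit import *
def oo(a,b,fx,fy,off): return np.array([(a+.5)/fx-.5+off[0],(b+.5)/fy-.5+off[1]])
T=lambda a,b:oo(a,b,12,11,(204,228));S=lambda a,b:oo(a,b,11,10,(204,184))
obs={"top":[(T(243,512),[-.05,.055,.01]),(T(648,464),[-.05,-.055,.01]),(T(68,309),nu(6,75,90)),(T(548,262),nu(6,-45,90)),(T(60,336),nu(0,75,90)),(T(712,92),nu(14,-85,8)),(T(412,298),nu(-3,-12,84)),(T(325,310),nu(-3,12,84))],
"scene":[(S(68,432),[-.05,.055,.01]),(S(362,545),[-.05,-.055,.01]),(S(605,408),[.05,-.055,.01]),(S(112,32),nu(6,75,90)),(S(437,155),nu(6,-45,90)),(S(97,50),nu(0,75,90)),(S(425,175),nu(0,-45,90)),(S(698,345),nu(14,-85,8)),(S(338,163),nu(-3,-12,84)),(S(268,140),nu(-3,12,84))]}
def f(p,cc):
    return np.concatenate([(proj(c,tf(p,[x[1] for x in obs[c]])+[0,0,p[3] if len(p)>3 else 0])-np.array([x[0] for x in obs[c]])).ravel() for c in cc])
for cc in(("top","scene"),("top",),("scene",)):
  for p0 in([.453,.218,.1],[.453,.218,.1,0]):
    r=least_squares(f,p0,args=(cc,),loss="soft_l1");print(cc,np.round(r.x,4));
    print(f(r.x,cc).reshape(-1,2).round(1).tolist())
E
python3 fit3.py
```

```text
('top', 'scene') [0.4494 0.2181 0.0993]
[[-0.5, 1.6], [0.1, 2.0], [-0.5, 0.7], [-0.8, 0.4], [0.6, 0.0], [-0.3, 1.4], [0.3, 0.2], [-0.4, 0.1], [-1.1, -0.5], [-0.3, 0.5], [0.6, -0.6], [0.3, 0.2], [1.2, -0.1], [0.5, -0.1], [1.1, -0.5], [0.2, -1.4], [0.7, -0.7], [0.9, -0.9]]
('top', 'scene') [ 0.4502  0.2191  0.1013 -0.0021]
[[-0.6, 1.4], [-0.1, 1.8], [-0.7, 0.5], [-1.0, 0.1], [0.4, -0.1], [-0.6, 1.2], [0.1, 0.0], [-0.6, -0.1], [-1.0, -0.1], [-0.2, 0.8], [0.6, -0.3], [0.4, 0.6], [1.3, 0.3], [0.6, 0.4], [1.2, -0.1], [0.2, -1.0], [0.7, -0.3], [1.0, -0.4]]
('top',) [0.4517 0.2176 0.1097]
[[-0.1, 1.1], [0.5, 1.1], [-0.3, 0.2], [-0.6, -0.5], [0.8, -0.5], [-0.3, 0.4], [0.5, -0.6], [-0.2, -0.7]]
('top',) [ 0.4522  0.2184  0.1097 -0.0045]
[[-0.1, 1.0], [0.4, 1.0], [-0.2, 0.2], [-0.7, -0.5], [0.8, -0.5], [-0.4, 0.5], [0.5, -0.6], [-0.2, -0.7]]
('scene',) [0.4469 0.2175 0.091 ]
[[-1.6, -0.2], [-1.1, 0.9], [0.2, -0.1], [-0.0, 0.5], [0.6, 0.3], [0.1, 0.2], [0.5, -0.0], [-0.3, -0.8], [0.2, -0.3], [0.4, -0.5]]
('scene',) [ 0.4518  0.2235  0.0936 -0.0044]
[[-1.5, -0.3], [-1.0, 0.8], [0.1, -0.2], [0.0, 0.6], [0.6, 0.3], [0.2, 0.4], [0.5, -0.0], [-0.5, -0.9], [0.2, -0.3], [0.5, -0.4]]
```

```bash
cat >> fit3.py <<'E'
print("--- uppers only")
obs["top"]=obs["top"][2:];obs["scene"]=obs["scene"][3:]
for cc in(("top","scene"),("top",),("scene",)):
    p0=[.453,.218,.1]
    r=least_squares(f,p0,args=(cc,),loss="soft_l1");print(cc,np.round(r.x,4),tf(r.x,[nu(0,0,90)]).round(4));
    print(f(r.x,cc).reshape(-1,2).round(1).tolist())
E
python3 fit3.py | sed -n '/---/,$p'
```

```text
--- uppers only
('top', 'scene') [0.4485 0.2184 0.087 ] [[0.4485 0.2184 0.1079]]
[[-0.6, 0.7], [-0.8, 0.9], [0.5, 0.0], [-0.1, 2.0], [0.2, 0.6], [-0.4, 0.3], [0.3, 0.1], [0.8, 0.0], [0.5, -0.1], [0.7, -0.3], [-0.2, -1.1], [0.4, -0.6], [0.7, -0.8]]
('top',) [0.4508 0.2174 0.108 ] [[0.4508 0.2174 0.1079]]
[[-0.2, 0.4], [-0.6, -0.2], [0.8, -0.2], [-0.3, 0.8], [0.5, -0.2], [-0.1, -0.4]]
('scene',) [0.4461 0.2177 0.0726] [[0.4461 0.2177 0.1079]]
[[0.1, 0.4], [0.2, 0.5], [0.2, 0.1], [0.1, 0.2], [-0.7, -0.4], [-0.2, -0.2], [0.2, -0.4]]
```

```bash
sed -i 's/^ps=.*/ps=np.array([.4485,.2182,.098]);pb=np.array([.4735,-.169,.257])/' fit2.py; python3 -c "
from plan import *
show()
rows([(stx(.0065,0,.178),.098)],claw=20)"
```

```text
t 10.57 p [0.4597 0.2153 0.1824] hd y 0.095 z [ 0.025 -0.01  -1.   ] F [-1.6 -0.8 -1.4] w 0.262 q [ 0.05  0.34 -0.74  1.97  0.31  0.92 -0.76] stand [ 0.0108 -0.004   0.1824]
1 rows
20,4,-4,4,-0.2
```

>>> {"name": "apply_moves", "arguments": {
  "increments": [20, 4, -5, 4, 0, 20, 0, 0, 0, 0]
}}

```text
t: 10.82
eef_pos: [0.4542, 0.2185, 0.1782]
tool_rot: [0.013, 0.673, 0.739, 0.005]
contact_force: [0.6, 0.7, -1.5]
gripper_width: 0.262
```

```bash
python3 ov.py b; python3 - <<'E'
import cv2
a=cv2.imread("pics/bscene_full.png");cv2.imwrite("pics/bz.png",cv2.resize(a[160:225,205:265],None,fx=10,fy=9,interpolation=2))
E
```

```text
t 10.82 p [0.4542 0.2185 0.1782] hd y 0.094 z [ 0.025 -0.01  -1.   ] F [ 0.6  0.7 -1.5] w 0.262 q [ 0.04  0.34 -0.74  1.99  0.32  0.91 -0.78] stand [ 0.0057 -0.0003  0.1782]
```

View pics/bscene.png

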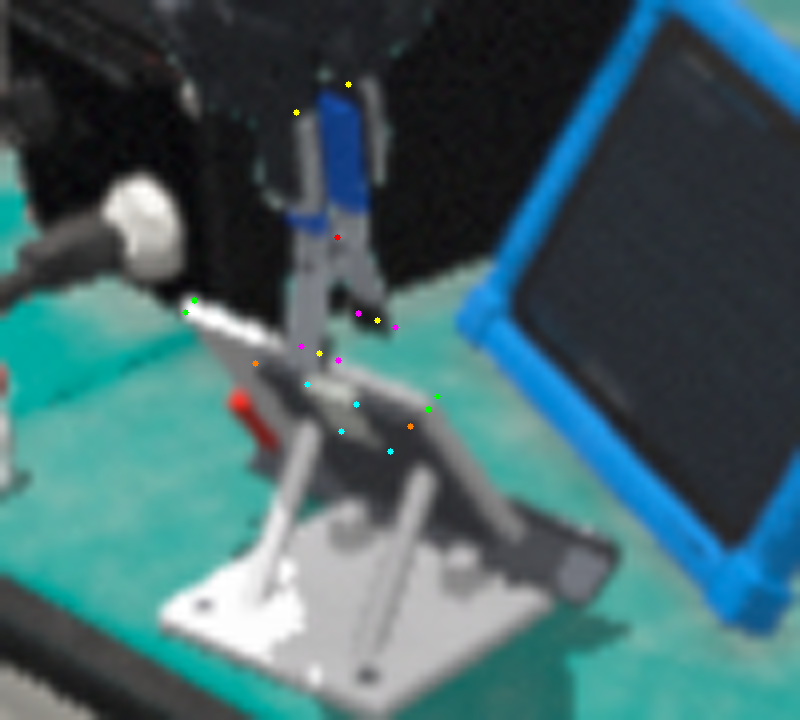

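View pics/bz.png

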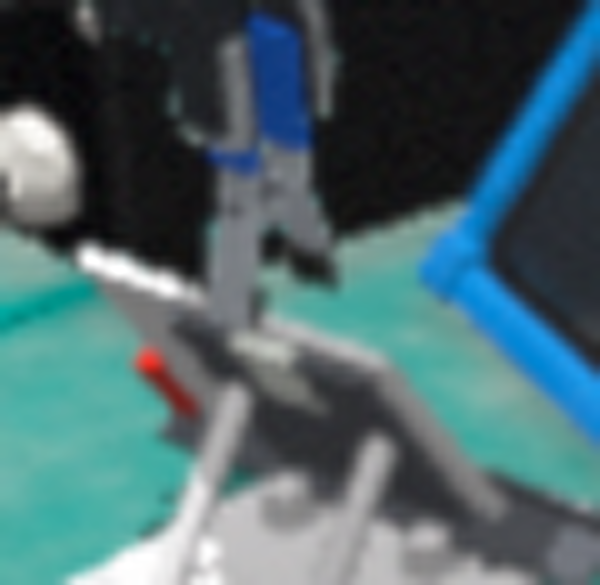

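>>> {"name": "apply_moves", "arguments": {
  "increments": [20, -1, 0, 8, 0, 20, 0, 0, 8, 0, 20, 0, 0, 4, 0]
}}

```text
t: 11.3
eef_pos: [0.4559, 0.217, 0.1576]
tool_rot: [0.013, 0.674, 0.739, 0.005]
contact_force: [0.4, -0.4, -1.1]
gripper_width: 0.265
```

```bash
python3 ov.py c
```

```text
t 11.3 p [0.4559 0.217  0.1576] hd y 0.093 z [ 0.027 -0.009 -1.   ] F [ 0.4 -0.4 -1.1] w 0.265 q [ 0.02  0.37 -0.73  2.01  0.35  0.87 -0.8 ] stand [ 0.0073 -0.0019  0.1576]
```

View pics/cscene.png

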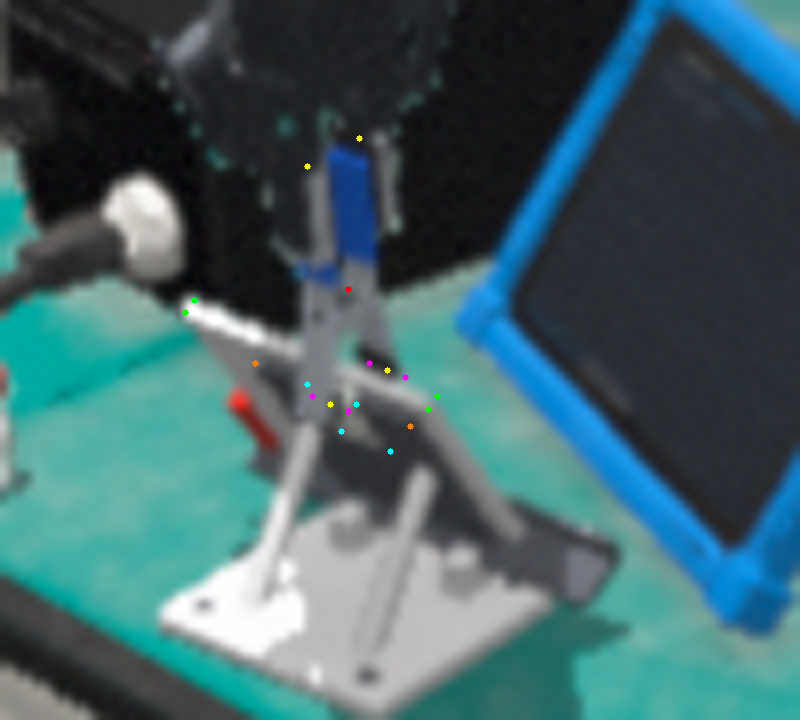

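>>> {"name": "apply_moves", "arguments": {
  "increments": [20, 0, -1, 4, 0, 20, 0, -1, 4, 0, 20, 0, 0, 3, 0]
}}

```text
t: 11.78
eef_pos: [0.4553, 0.2174, 0.1468]
tool_rot: [0.013, 0.673, 0.739, 0.007]
contact_force: [2.7, 1.0, 3.1]
gripper_width: 0.268
```

```bash
python3 ov.py d
```

```text
t 11.78 p [0.4553 0.2174 0.1468] hd y 0.093 z [ 0.029 -0.008 -1.   ] F [2.7 1.  3.1] w 0.268 q [ 0.01  0.38 -0.72  2.02  0.37  0.85 -0.82] stand [ 0.0067 -0.0014  0.1468]
```

View pics/dscene.png

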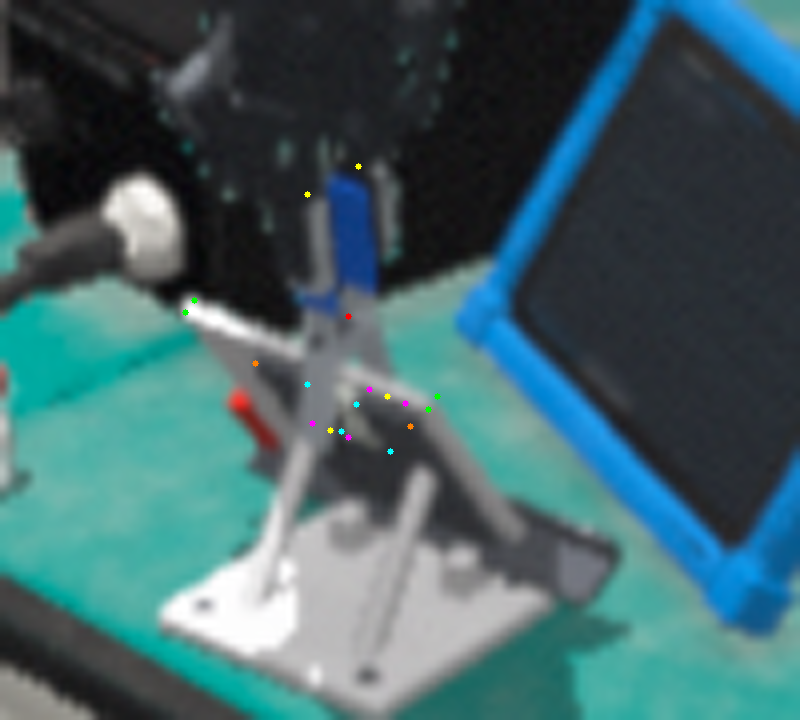

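>>> {"name": "apply_moves", "arguments": {
  "increments": [32, 0, 0, 0, 0, 38, 0, -3, 0, 0, 46, 0, -4, 0, 0, 46, 0, 0, 0, 0]
}}

```text
t: 12.38
eef_pos: [0.4454, 0.2158, 0.1456]
tool_rot: [0.012, 0.673, 0.739, 0.004]
contact_force: [-1.2, -0.6, -0.7]
gripper_width: 0.541
```

```bash
python3 ov.py e
```

```text
t 12.38 p [0.4454 0.2158 0.1456] hd y 0.093 z [ 0.024 -0.01  -1.   ] F [-1.2 -0.6 -0.7] w 0.541 q [ 0.01  0.37 -0.72  2.04  0.36  0.84 -0.82] stand [-0.0033 -0.002   0.1456]
```

View pics/escene.png

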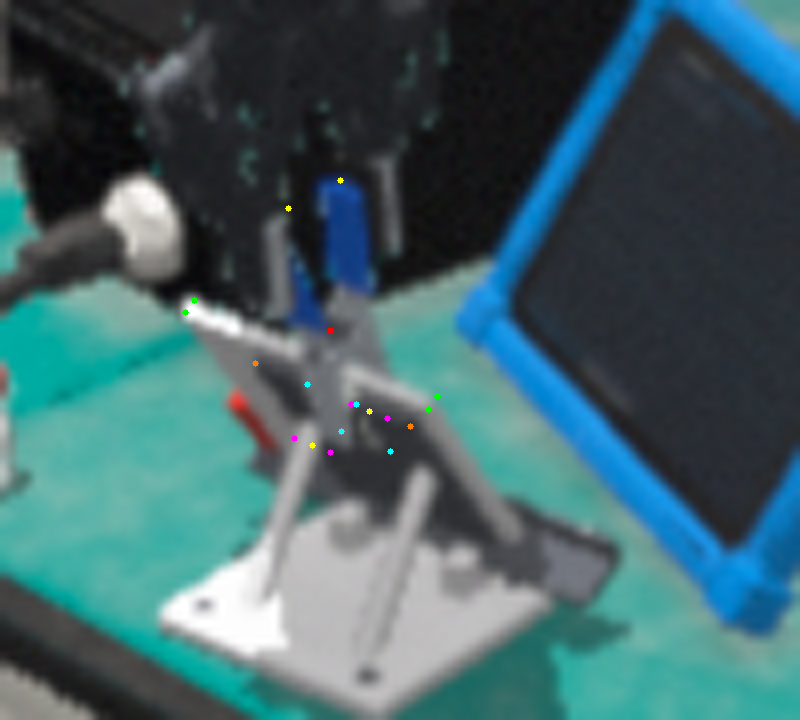

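>>> {"name": "apply_moves", "arguments": {
  "increments": [56, 0, -6, 0, 0, 68, 0, -7, 0, 0, 85, 0, -8, 0, 0, 85, 0, -2, 0, 0]
}}

```text
t: 12.98
eef_pos: [0.4218, 0.2139, 0.1454]
tool_rot: [0.013, 0.674, 0.739, 0.005]
contact_force: [0.2, -0.1, 0.4]
gripper_width: 0.997
```

```bash
python3 ov.py f
```

```text
t 12.97 p [0.4218 0.2139 0.1454] hd y 0.093 z [ 0.026 -0.01  -1.   ] F [ 0.2 -0.1  0.4] w 0.997 q [ 0.02  0.34 -0.74  2.08  0.34  0.82 -0.84] stand [-0.027  -0.0017  0.1454]
```

View pics/fscene.png

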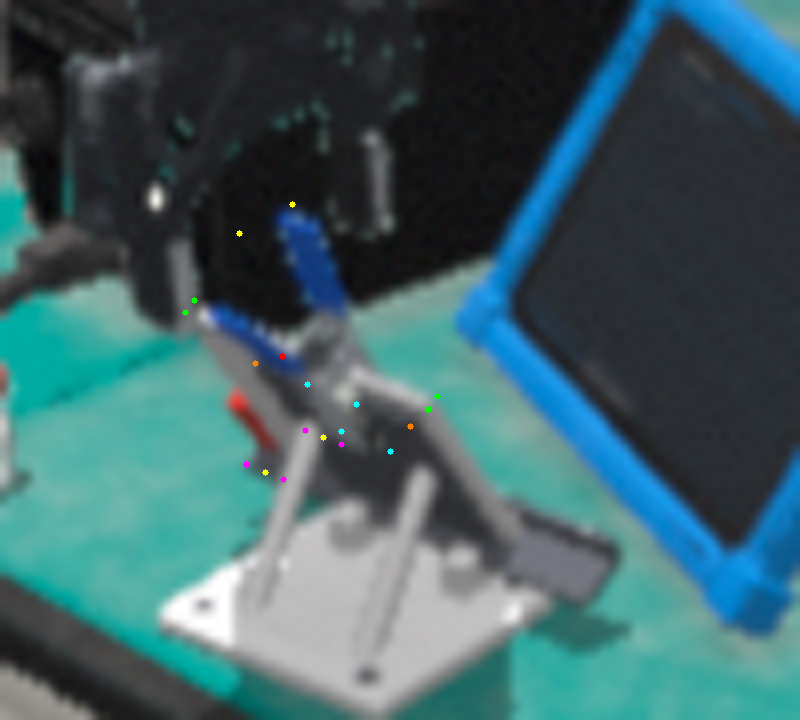

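>>> {"name": "apply_moves", "arguments": {
  "increments": [85, 0, 0, -30, 0, 85, 0, 0, -40, 0, 85, -40, 10, -30, 0, 85, -60, 10, 0, 0, 85, -60, 10, 0, 0, 85, -60, 10, 0, 0]
}}

```text
t: 13.82
eef_pos: [0.4838, -0.0007, 0.2543]
tool_rot: [0.014, 0.669, 0.743, 0.008]
contact_force: [0.6, 0.4, -1.0]
gripper_width: 0.995
```

```bash
python3 - <<'E'
from plan import *
show()
def cc(pv,x,y,z): # clip aligned frame: pivot (mm rel n,y,u)
    return st(pv[0]+x,pv[1]+y,pv[2]+z)
for c,b in(("scene",(200,170,80,70)),("top",(200,220,70,60))):
    im,d=read_camera(c);cv2.imwrite(f"pics/g{c}_full.png",im);x,y,w,h=b;s=10
    a=cv2.resize(im[y:y+h,x:x+w],None,fx=s,fy=s*.85,interpolation=2);cv2.imwrite(f"pics/g{c}_raw.png",a)
    def dot(P,col):
        for u,v in proj(c,P): cv2.circle(a,(int((u-x+.5)*s),int((v-y+.5)*s*.85)),3,col,-1)
    pv=(0,0,102.5)
    dot([cc(pv,0,0,0)],(0,0,255));dot([cc(pv,x_,y_,54) for x_ in(-24,24) for y_ in(-9,9)],(0,255,255))
    dot([cc(pv,-10,y_,-40) for y_ in(-9,9)],(255,0,255))
    dot([st(6,-45,90),st(6,75,90),st(0,-45,90),st(0,75,90)],(0,255,0));dot([st(-6,12,84),st(-6,-12,84)],(255,255,0))
    cv2.imwrite(f"pics/g{c}.png",a)
E
```

```text
t 13.82 p [ 0.4838 -0.0007  0.2543] hd y 0.104 z [ 0.032 -0.007 -0.999] F [ 0.6  0.4 -1. ] w 0.995 q [ 0.45  0.17 -0.65  1.96  0.14  1.02 -0.15] stand [ 0.0137 -0.2213  0.2543]
```

View pics/gscene.png

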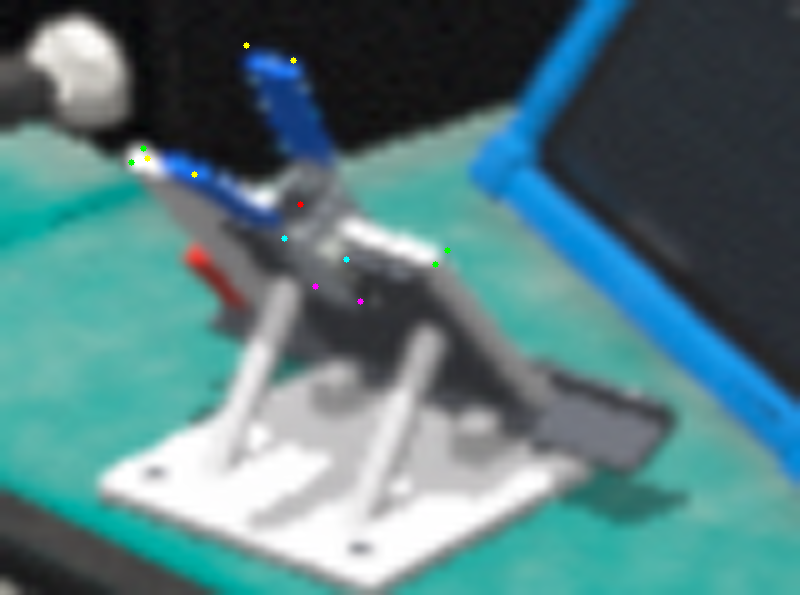

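View pics/gtop.png

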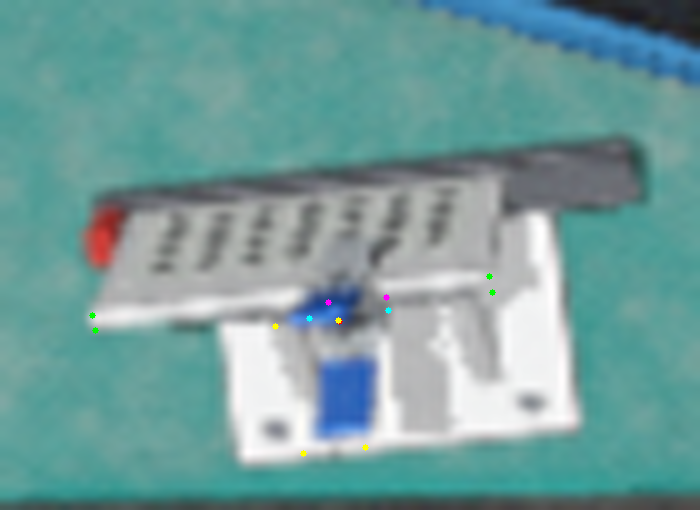

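View pics/gscene_raw.png

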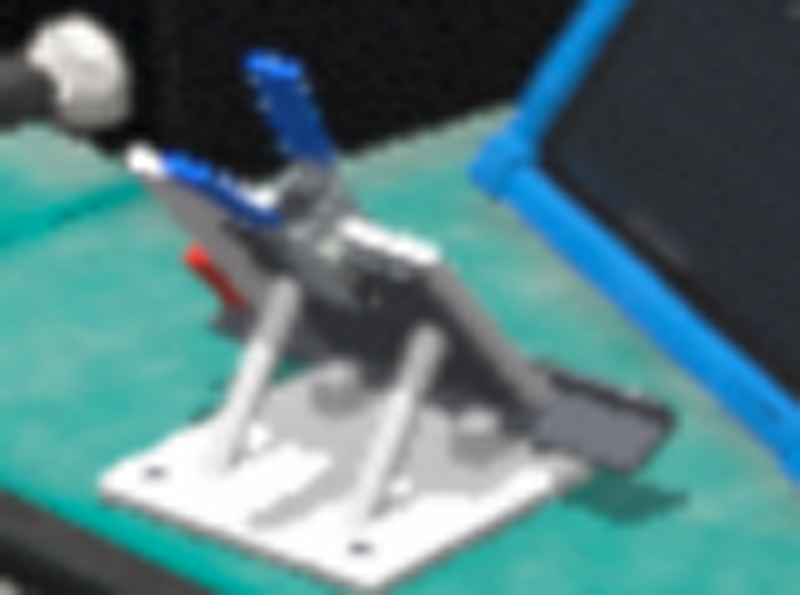

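```bash
python3 - <<'E'
from plan import *
from scipy.optimize import least_squares
PS={"top":[.4508,.2174,.108],"scene":[.4461,.2177,.0726]}
S=lambda a,b:np.array([(a+.5)/10-.5+200,(b+.5)/8.5-.5+170]);T=lambda a,b:np.array([(a+.5)/10-.5+200,(b+.5)/8.5-.5+220])
# check plate corners first
for c,F,pts in(("scene",S,[((128,160),nu(0,75,90)),((140,145),nu(6,75,90)),((440,250),nu(6,-45,90))]),("top",T,[((92,330),nu(0,75,90)),((97,308),nu(6,75,90)),((490,268),nu(6,-45,90))])):
    for px,L in pts: print(c,"plate",(proj(c,tf(PS[c],[L]))[0]-F(*px)).round(2))
obs=[("scene",S(247,57),(24,9,54)),("scene",S(297,68),(24,-9,54)),("scene",S(165,156),(-23,9,54)),("top",T(316,437),(-24,9,54)),("top",T(371,432),(-24,-9,54))]
def f(p,cams):
    r=[]
    for c,px,(x,y,z) in obs:
        if c in cams:
            a=p[2] if len(p)>2 else 0
            n=x*np.cos(a)-z*np.sin(a);u=x*np.sin(a)+z*np.cos(a)
            r.append(proj(c,tf(PS[c],[nu(n,y+p[0],u+p[1])]))[0]-px)
    return np.concatenate(r)
for cams in(("scene","top"),("scene",),("top",)):
    r=least_squares(f,[0,102,0] if len(cams)>1 else [0,102],args=(cams,));print(cams,r.x.round(2),r.fun.round(1).tolist())
r=least_squares(f,[0,102],args=(("scene","top"),));print(r.x.round(2),r.fun.round(1).tolist())
E
```

```text
scene plate [0.24 0.3 ]
scene plate [0.25 0.5 ]
scene plate [-0.08  0.59]
top plate [ 0.62 -0.51]
top plate [-0.26  0.28]
top plate [0.09 0.06]
('scene', 'top') [-1.590e+00  9.879e+01 -3.000e-02] [0.7, -0.4, 0.3, 0.1, -1.2, 0.5, -0.3, 0.0, 0.4, -0.1]
('scene',) [ -5.6  102.57] [0.7, -0.6, 0.3, -0.0, -1.1, 0.7]
('top',) [-0.85 96.22] [-0.3, 0.1, 0.3, -0.1]
[-1.91 98.89] [0.3, -0.1, -0.1, 0.4, -1.4, 1.1, -0.0, 0.4, 0.6, 0.3]
```

```bash
python3 - <<'E'
import cv2,numpy as np
for a,b,boxes in(("pics/top5.png","pics/gtop_full.png",[(206,240,24,20),(236,236,16,16),(222,270,18,8)]),("pics/scene5.png","pics/gscene_full.png",[(210,184,10,14),(236,192,12,12),(208,222,30,12)])):
    A=cv2.imread(a,0).astype(np.float32);B=cv2.imread(b,0).astype(np.float32)
    for x,y,w,h in boxes:
        best=cv2.findTransformECC(A[y:y+h,x:x+w],B[y:y+h,x:x+w],np.eye(2,3,dtype=np.float32),cv2.MOTION_TRANSLATION,(3,100,1e-5))
        print(a,(x,y),round(best[0],3),best[1][:,2].round(2))
a=cv2.imread("pics/gtop_full.png");b=cv2.imread("pics/top5.png")
c=np.hstack([cv2.resize(i[235:265,203:233],None,fx=13,fy=13,interpolation=2) for i in(b,a)]);cv2.imwrite("pics/cmp.png",c)
cv2.imwrite("pics/gfull.png",a[200:300,150:500].repeat(2,0).repeat(2,1))
E
```

```text
pics/top5.png (206, 240) 0.975 [0.15 0.12]
pics/top5.png (236, 236) 0.824 [0.54 0.09]
pics/top5.png (222, 270) 0.888 [-0.41  0.57]
pics/scene5.png (210, 184) 0.928 [-1.76 -0.17]
pics/scene5.png (236, 192) 0.994 [0.29 0.06]
pics/scene5.png (208, 222) 0.904 [-0.71  0.29]
```

View pics/cmp.png

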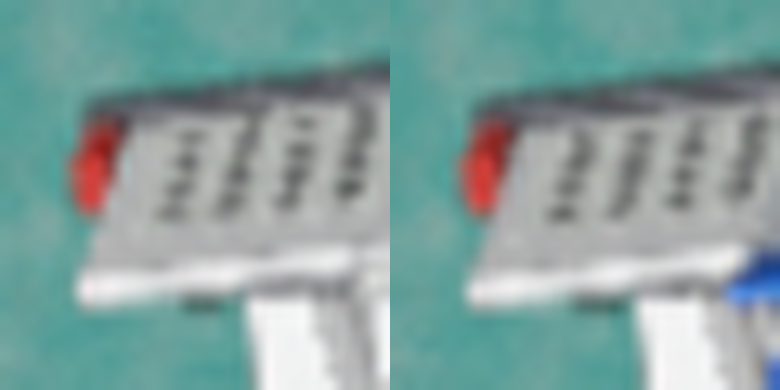

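View pics/gfull.png

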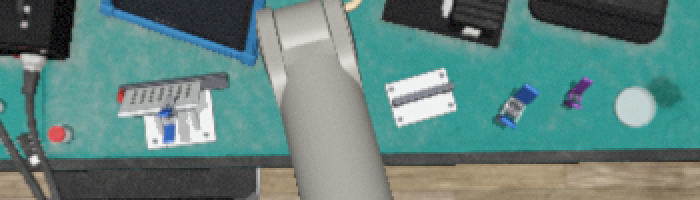

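```bash
python3 - <<'E'
from h import *
A=cv2.imread("pics/top5.png",0).astype(np.float32);S5=cv2.imread("pics/scene5.png",0).astype(np.float32)
for i in range(4):
    im,_=read_camera("top");B=cv2.cvtColor(im,cv2.COLOR_BGR2GRAY).astype(np.float32)
    o=[]
    for x,y,w,h in((213,243,20,11),(207,250,16,10),(203,240,10,14),(255,233,14,12)):
        try:r=cv2.findTransformECC(A[y:y+h,x:x+w],B[y:y+h,x:x+w],np.eye(2,3,dtype=np.float32),cv2.MOTION_TRANSLATION,(3,200,1e-6));o.append((round(r[0],2),r[1][:,2].round(2).tolist()))
        except Exception as e:o.append(None)
    print(o)
print(get_obs()["t"])
for c in("scene","top"):
    im,d=read_camera(c)
    for th in("fuse_tin_center","timer_center","red_vial_center","petri_center"):
        for r in outline_of(c,th)[:1]:print(c,th,round(r["p"],2),np.round(r["extent"],1))
E
```

```text
[None, (0.93, [0.12999999523162842, 0.05999999865889549]), (0.88, [0.4000000059604645, 0.07000000029802322]), (1.0, [0.009999999776482582, 0.05999999865889549])]
[None, (0.95, [0.1599999964237213, 0.05999999865889549]), (0.83, [0.800000011920929, 0.3499999940395355]), (1.0, [-0.0, 0.019999999552965164])]
[None, (0.93, [0.11999999731779099, 0.07000000029802322]), (0.71, [0.8999999761581421, -0.44999998807907104]), (1.0, [0.019999999552965164, 0.009999999776482582])]
[None, (0.94, [0.18000000715255737, 0.07999999821186066]), (0.79, [0.6899999976158142, -0.1599999964237213]), (1.0, [0.019999999552965164, 0.029999999329447746])]
14.125
scene fuse_tin_center 0.71 [285.4 253.6  21.   24.4]
scene timer_center 0.6 [186.9 204.4  11.1  18.1]
scene red_vial_center 0.72 [187.1 203.7  14.1  17.7]
scene petri_center 0.69 [452.6 339.   27.4  21.7]
top red_vial_center 0.47 [179.8 265.6   9.3  13. ]
top petri_center 0.71 [466.1 254.5  23.7  19.3]
```

```bash
python3 -c "
from plan import *
show()
rows([(stx(.03,-.118,.15),-1.473)])"
```

```text
t 14.62 p [0.483  0.0014 0.2536] hd y 0.104 z [ 0.03  -0.007 -1.   ] F [0.1 0.7 0.4] w 0.994 q [ 0.45  0.17 -0.65  1.96  0.14  1.02 -0.16] stand [ 0.0131 -0.2191  0.2536]
10 rows
85,10,1,10,9,  85,10,0,10,9,  85,10,-2,10,9,  85,10,-3,10,9,  85,9,-5,11,9,  85,8,-6,10,9,  85,7,-8,11,9,  85,6,-8,10,9,  85,5,-10,11,9,  85,3,-10,10,9
```

>>> {"name": "apply_moves", "arguments": {
  "increments": [85, 10, 1, 10, 9, 85, 10, 0, 10, 9, 85, 10, -2, 10, 9, 85, 10, -3, 10, 9, 85, 9, -5, 11, 9, 85, 8, -6, 10, 9, 85, 7, -8, 11, 9, 85, 6, -8, 10, 9, 85, 5, -10, 11, 9, 85, 3, -10, 10, 9, 85, 0, 0, 0, 0]
}}

```text
t: 16.0
eef_pos: [0.4931, 0.1065, 0.1471]
tool_rot: [0.004, 1.0, 0.026, 0.016]
contact_force: [-0.1, -1.2, 0.1]
gripper_width: 0.995
```

```bash
python3 -c "
from plan import *
show()
rows([(stx(.03,-.112,.048),-1.473,40)])"
```

```text
t 16.0 p [0.4931 0.1065 0.1471] hd y -1.519 z [ 0.031 -0.007 -0.999] F [-0.1 -1.2  0.1] w 0.995 q [ 0.01  0.32 -0.42  2.04  0.21  0.79 -2.05] stand [ 0.0334 -0.1155  0.1471]
3 rows
85,-2,-1,33,-0.9,  85,-2,-2,33,-0.9,  85,-3,-1,33,-0.9
```

>>> {"name": "apply_moves", "arguments": {
  "increments": [85, -2, 1, 33, -0.9, 85, -2, 1, 33, -0.9, 85, -2, 1, 32, -0.9, 85, 0, 0, 0, 0]
}}

```text
t: 16.5
eef_pos: [0.4931, 0.1007, 0.0492]
tool_rot: [0.005, 0.998, 0.056, 0.018]
contact_force: [0.7, 0.2, -0.2]
gripper_width: 0.995
```

```bash
python3 -c "
from plan import *
show()
im,d=read_camera('scene');x,y,w,h=(200,150,100,90);cv2.imwrite('pics/h.png',cv2.resize(im[y:y+h,x:x+w],None,fx=7,fy=6.5,interpolation=2))"
```

```text
t 16.5 p [0.4931 0.1007 0.0492] hd y -1.458 z [ 0.036 -0.007 -0.999] F [ 0.7  0.2 -0.2] w 0.995 q [-0.04  0.47 -0.37  2.11  0.34  0.58 -2.1 ] stand [ 0.0329 -0.1213  0.0492]
```

View pics/h.png

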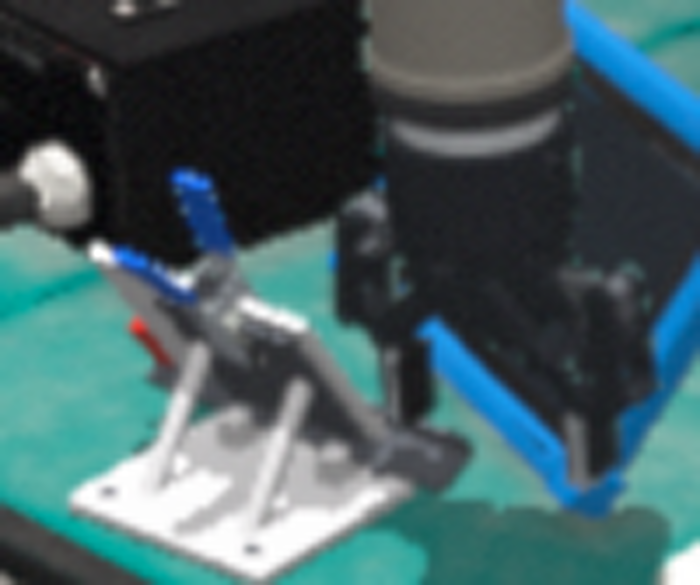

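>>> {"name": "apply_moves", "arguments": {
  "increments": [85, -2, -10, 0, 0, 85, 0, -4, 0, 0, 85, 0, -3, 0, 0, 85, 0, -2, 0, 0]
}}

```text
t: 17.05
eef_pos: [0.4929, 0.1222, 0.0545]
tool_rot: [0.003, 0.998, 0.057, 0.023]
contact_force: [-0.3, 0.4, 0.0]
gripper_width: 0.995
```

```bash
python3 -c "
from plan import *
show()
im,d=read_camera('scene');x,y,w,h=(200,150,100,90);cv2.imwrite('pics/h2.png',cv2.resize(im[y:y+h,x:x+w],None,fx=7,fy=6.5,interpolation=2))"
```

```text
t 17.05 p [0.4929 0.1222 0.0545] hd y -1.457 z [ 0.046 -0.004 -0.999] F [-0.3  0.4  0. ] w 0.995 q [-0.07  0.47 -0.37  2.1   0.34  0.59 -2.14] stand [ 0.0348 -0.0998  0.0545]
```

View pics/h2.png

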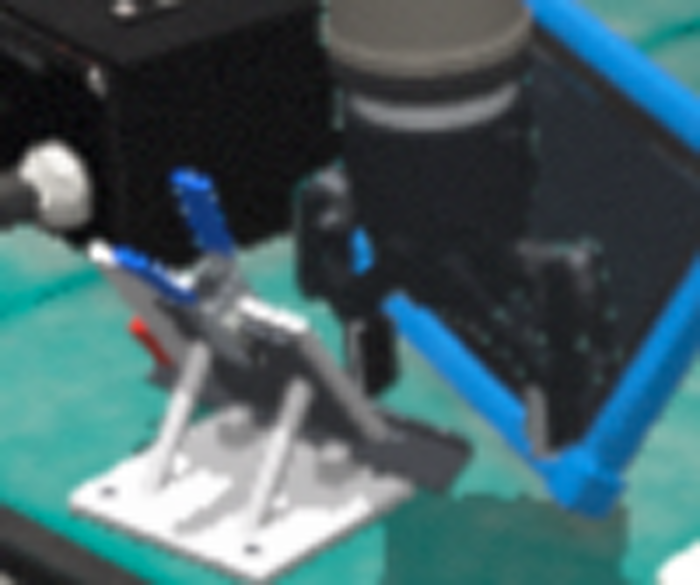

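>>> {"name": "apply_moves", "arguments": {
  "increments": [85, -3, -2, 7, 0, 85, 0, -2, 1, 0, 85, 0, -2, 1, 0]
}}

```text
t: 17.48
eef_pos: [0.4905, 0.1231, 0.0448]
tool_rot: [0.006, 0.998, 0.055, 0.023]
contact_force: [0.8, -4.8, 4.1]
gripper_width: 0.999
```

```bash
python3 -c "
from plan import *
show()"
```

```text
t 17.48 p [0.4905 0.1231 0.0448] hd y -1.462 z [ 0.046 -0.01  -0.999] F [ 0.8 -4.8  4.1] w 0.999 q [-0.1   0.48 -0.35  2.11  0.36  0.57 -2.17] stand [ 0.0325 -0.0987  0.0448]
```

>>> {"name": "apply_moves", "arguments": {
  "increments": [85, 0, -2, 0, 0, 85, 0, -3, 0, 0]
}}

```text
t: 17.73
eef_pos: [0.4903, 0.123, 0.0442]
tool_rot: [0.009, 0.998, 0.052, 0.022]
contact_force: [1.5, -9.4, 6.4]
gripper_width: 0.997
```

```bash
python3 -c "
from plan import *
show()"
```

```text
t 17.73 p [0.4903 0.123  0.0442] hd y -1.467 z [ 0.045 -0.016 -0.999] F [ 1.5 -9.4  6.4] w 0.997 q [-0.1   0.48 -0.35  2.11  0.36  0.57 -2.18] stand [ 0.0323 -0.0988  0.0442]
```

>>> {"name": "apply_moves", "arguments": {
  "increments": [85, 0, -5, 0, 0, 85, 0, -6, 0, 0]
}}

```text
t: 17.98
eef_pos: [0.4902, 0.1228, 0.0439]
tool_rot: [0.016, 0.999, 0.047, 0.021]
contact_force: [1.3, -19.3, 14.1]
gripper_width: 0.991
```

```bash
python3 -c "
from plan import *
show()"
```

```text
t 17.98 p [0.4902 0.1228 0.0439] hd y -1.477 z [ 0.043 -0.031 -0.999] F [  1.3 -19.3  14.1] w 0.991 q [-0.12  0.48 -0.34  2.11  0.37  0.58 -2.21] stand [ 0.0322 -0.0991  0.0439]
```

>>> {"name": "apply_moves", "arguments": {
  "increments": [85, 0, 6, 0, 0, 85, 0, 10, -2, 0, 85, 0, 30, -20, 0, 85, 0, 40, -50, 0, 85, 0, 50, -50, 0, 85, 0, 60, -20, 0, 85, 0, 0, 0, 0]
}}

```text
t: 18.85
eef_pos: [0.5016, -0.0678, 0.1886]
tool_rot: [0.016, 0.998, 0.049, 0.02]
contact_force: [-0.3, 0.9, -0.4]
gripper_width: 0.998
```

```bash
python3 - <<'E'
from plan import *
show()
A=cv2.imread("pics/top5.png",0).astype(np.float32);G=cv2.imread("pics/gtop_full.png",0).astype(np.float32)
im,_=read_camera("top");B=cv2.cvtColor(im,cv2.COLOR_BGR2GRAY).astype(np.float32);cv2.imwrite("pics/itop.png",im)
for n,Z in(("5",A),("g",G)):
  for x,y,w,h in((207,250,16,10),(206,240,24,20),(213,243,20,11),(255,233,14,12)):
    try:r=cv2.findTransformECC(Z[y:y+h,x:x+w],B[y:y+h,x:x+w],np.eye(2,3,dtype=np.float32),cv2.MOTION_TRANSLATION,(3,200,1e-6));print(n,round(r[0],2),r[1][:,2].round(2))
    except Exception:print(n,None)
im2,_=read_camera("scene");cv2.imwrite("pics/iscene.png",im2)
c=np.hstack([cv2.resize(im2[180:230,205:265],None,fx=6.5,fy=8,interpolation=2),cv2.resize(im[230:280,203:263],None,fx=6.5,fy=8,interpolation=2)]);cv2.imwrite("pics/i.png",c)
E
```

```text
t 18.85 p [ 0.5016 -0.0678  0.1886] hd y -1.474 z [ 0.041 -0.03  -0.999] F [-0.3  0.9 -0.4] w 0.998 q [ 0.33  0.25 -0.39  2.01  0.17  0.86 -1.63] stand [ 0.0249 -0.2898  0.1886]
5 0.94 [0.15 0.1 ]
5 0.97 [0.14 0.13]
5 None
5 1.0 [0.02 0.01]
g 1.0 [-0.03 -0.  ]
g 1.0 [-0.01  0.01]
g 0.99 [ 0.02 -0.05]
g 1.0 [0.01 0.02]
```

View pics/i.png

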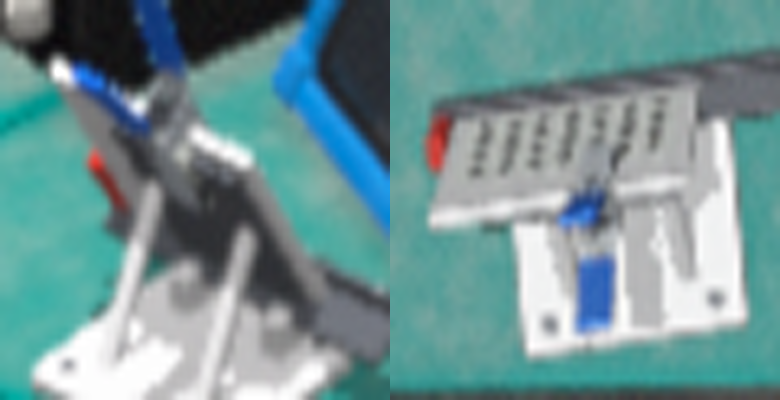

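View pics/itop.png

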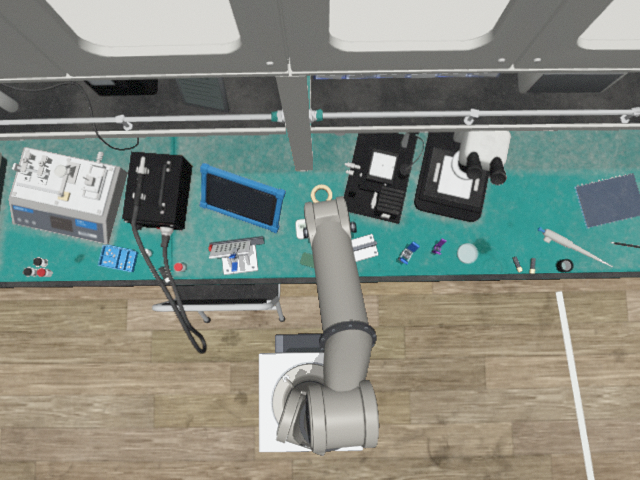

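```bash
python3 -c "
from station import *
print(hand_in(), get_obs()['t'])"
```

```text
the job is handed in; nothing more can be done
the job is handed in; nothing more can be done
```

The job is handed in, at about 19 s of the 51 s allowed. The plate is at the red stop and the clip is on the white band. The larger blue clip and the purple one were left alone.

- **Plate:** I slid it about 42 mm along the ledge with the closed fingers until it met the stop (about 11 N). I then lifted the small blue clip off the parking bar.
- **Clip:** The tool could only point down, so I lowered the open clip astride the top edge. On release it swung 30° into line and closed on the plate and the backrest.
- **Re-check of the plate:** After letting go I pushed the plate's free end again. It did not move at about 19 N. The pictures before and after that push agree to 0.05 px.
- **Clip position:** Its pivot is about 9 mm up-slope of the plate's edge, with single-camera estimates of 6 to 12.5 mm. That puts it at or slightly past the 10 to 15 mm given as well down. It sits about 2 mm to the -y side of the band's middle. The top camera put that offset at about 1 mm and the scene camera at about 5.6 mm. At 5.6 mm the pads would pass the band's edge.

**Checks that disagreed or fell short:**
- The two cameras differed by about 5 mm on the stand's x position, so I used a middle value.
- The pictures show the plate about 0.15 px (0.5 mm) away from where it was just after the first push. I could not separate a small real gap at the stop from image noise. The 19 N re-check suggests it is on the stop, but the clip could also have been holding it.
- In the last check the networks found the vial and petri dish where they started. The tin showed only in the scene camera, in place, and the timer was partly hidden, so I judged it by eye.

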